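Ready the bench shaker for a run

ROBOT

A 6-joint arm with a two-finger parallel gripper is mounted at the origin on the work surface. World frame = base frame: x ahead of the robot, y to its left, z up, the work surface at z = 0. Lengths are in m, angles in rad, forces in N, time in s.
With the tool pointing down it reaches from about 0.3 to 0.875 m from the base axis. Payload 6.4 kg.
Tool frame: the origin (TCP) lies between the finger pads; the fingertips stand 25 mm ahead of it and the grasp point (between the pads) lies 6 mm ahead of it; y points along the fingers, x is the direction in which the jaws open and shut, and the axes are right-handed (so a half turn about y gives the same grasp; the last joint's range is limited). The gripper opens to 85 mm and grips with 20 to 120 N. Pads are 22 mm wide; open, the fingers measure 114 mm over their backs; the gripper's body (76 mm by 85 mm) begins 54 mm behind the grasp point. The pads swing forward as they close: fully open they stand 13 mm farther back than shut.
Start: joints at [1.11, 0.181, 1.607, -0, 1.354, -0.206], TCP at [0.145, 0.556, 0.256] pointing down, gripper open.
Joint ranges: [-2.99, 2.99], [-0.89, 2.07], [0.3, 2.58], [-1.14, 4.28], [0, 2.63], [-3.12, 3.12]. Speed limits (rad/s): [2.57, 2.57, 3.01, 3.14, 3.14, 3.14].

INTERFACE

Orientations are given as a unit quaternion [w, x, y, z].
In Python, from bench import ctrl, vision, ticket, find_in, regions_of, pinpoint gives the robot as it stands.
- The arm moves only by the tool apply_moves, never from a script. Its argument "increments" is a list of rows, each an object of numbers: "x", "y", "z": the shift along the tool's x, y, z in cm; "ax", "ay", "az": the turn, a rotation vector about the tool's x, y, z in rad; "grip": the closure, from 0 (fully open) to 1 (shut). A call has 1 to 12 rows; each row is the pose to reach, as a shift and turn from the pose measured when the call began, along the tool's axes at that moment; what a row does not reach only later rows make up. A row lasts 1/8 s, in which the tool goes at most 62.5 mm and 10.7 degrees, less where a joint would pass 70% of its speed; a pose out of reach is approached as far as the arm can. A call with a gripper value outside its range is refused whole. The fingers move at their own pace and stop on an object; the grip force is fixed at half the most. Time passes only in rows, so rows that repeat a pose let the fingers close. It gives the time, the measured TCP pose, the force and the opening at its end, in the units of the state.
- ctrl.get_obs(): the state, without advancing time (a new reading comes with each control period).
- vision.camera(name): name is "scene" or "top"; returns the picture (400x640x3 uint8, red, green, blue); there is no depth.
- vision.camera_params(name): a dict with "intrinsics" (3x3 intrinsics, pixels), "k1" (the pictures are not rectified: a ray, as slopes to the right and down, at radius r is drawn at 1 + k1 r^2 times it, then the intrinsics apply), "R" (3x3) and "t" (3): a world point X has camera coordinates R X + t. Camera axes: x right, y down, z forward; pixel columns grow to the right and rows downward; lengths in m; the calibration is good to about 2 mm. A picture is of the moment at which its call begins. camera_params takes no time and is no camera call.
- ticket.hand_in(): hands the job in, once; it reports no verdict.
Trained networks look in the newest picture that a camera, given by its name, has taken for a name from the list of things; names that differ only in an ending like _2 or _b are one class to them, and where a whole thing is asked for, a point or a joint stands for the part that bears it (a point fixed in the world has none). Each returns a list of dicts, best first, with "p" (0 to 1); they miss things now and then, are a little off and sometimes report something else, mostly with a low value. They report only what shows in the picture. A call takes as long as a camera call. They do not tell look-alikes from the thing itself.
- find_in(camera, query): "rect" ([centre column, centre row, width, height] in pixels, round what is visible of it).
- regions_of(camera, query): "mask" (400x640 bool, what is visible of it) and "rect" ([centre column, centre row, width, height] in pixels, round what is visible of it).
- pinpoint(camera, query): "xy" ([column, row] in pixels: a listed point, or the origin of a listed thing).
The state is a dict: "time_s": time; "q": joint angles; "dq": joint speeds; "joint_efforts": joint torques, N m; "eef_pos": TCP position; "eef_rot": TCP orientation; "wrist_force": force on the tool from outside, world axes, zero at the start; "torque": the same for the moment, N m; "opening": opening from 0.0 (shut) to 1.0 (fully open).
Only numpy, scipy, OpenCV 4.12 (cv2) and the standard library are available. Lean on these libraries where they do the work, as an engineer would, in place of code of your own. Each camera call takes 0.05 s, during which the arm holds its last target.

TASK

Get the bench shaker ready for its next run: while the lock pin is still holding the tray, turn the speed dial fully anticlockwise to its zero stop and stand every sample vessel waiting on the bench upright on the floor of the tray, between the rods (any order, any lane). Only when the dial is at zero and all the samples are in, draw the lock pin out and park it upright, right inside the side notch of the lock block, its collar resting on the block. Leave the solvent bottle, the tip box and the wipe box where they are.

Things in the scene. Friction and masses are not known exactly. Their poses are not given: they have to be found in the camera images.
- shaker: white bench shaker, not movable; case x -178 to 115 mm, y -125 to 125 mm. Origin on the bench below the tray's centre; x points from the sloping console in front to the back, y left, z up; yaw within 0.25 rad of 0. An aluminium lock block on its right side (x -71 to 70 mm, y -125 to -171 mm, top 102 mm up) has the bore and the notch for the lock pin
- tray_floor (a point): centre of the tray floor's upper face, 100 mm up, turned like the shaker. Steel tray 192 (x) x 212 mm (y) inside, rim 22 mm high; two 8 mm rods along x at y = -35 and 35 mm, tops 26 mm above the floor, make three lanes centred on y = -72, 0, 72 mm, at least 62 mm clear; each takes two vessels at x = -46 and 46 mm. With the pin out the tray glides 12 mm either way along y (2 N)
- dial (a joint): speed dial on the sloping console, rad; 0 is the zero (off) stop, fully anticlockwise seen from above; it grows clockwise to 4.7. Starts between 1.3 and 3.6. Friction 0.03 N m, no spring and no clicks: it stays where it is left
- dial_grip (a point): point to grip on the dial's axis, at x -149, y 55, z 100 mm in the shaker's frame, 37 mm out from the console face. Its z axis is the dial's axis, leaning 0.20 rad from vertical towards the shaker's front (-x). The grip bar lies along the point's own x and turns with the dial: 40 mm long, 14 mm thick (along y), from 25 mm below to 7 mm above this point, on a 42 mm disc
- lock_pin: loose steel lock pin, upright, seated in the bore at the start; origin on its axis at the underside of its collar. Below: shank 10 mm diameter, 45 mm long, tapered tip. Above: collar 26 mm diameter, 6 mm thick, then a black round grip 23 mm diameter from 6 to 44 mm above the origin. 80 g
- bore (a point): centre of the bore's mouth, where the seated pin's origin is: x 45, y -148, z 102 mm in the shaker's frame; turned like the shaker. The vertical bore, 12.5 mm diameter, goes through an ear of the tray (10 mm thick, its top at this height) and the block under it. Lift the pin 50 mm to clear it
- notch (a point): where the parked pin's origin belongs: x -45, y -148, z 102 mm in the shaker's frame, 90 mm in front of the bore; turned like the shaker. The notch is a vertical slot right through the block, 14 mm wide along x, closed end 7 mm from here towards +y, open towards -y (outer face 23 mm from here). The shank enters from the open side or from above; the collar rests on the block's flat top
- jar_1: squat amber glass jar with a white screw lid, 50 mm diameter, 58 mm high, 120 g. Round about its own z axis; origin at the centre of its underside, z up through the lid. Absent in some starts
- jar_2: the same kind of jar as jar_1. Absent in some starts
- bottle_1: white plastic bottle with a ribbed white cap; body 48 mm diameter up to 44 mm, sloping shoulder, cap 34 mm diameter from 52 mm to the top at 68 mm, 100 g. Round about its own z axis; origin at the centre of its underside, z up through the lid. Absent in some starts
- bottle_2: the same kind of bottle as bottle_1. Absent in some starts
- flask_1: conical glass flask with a dark rubber stopper and a paper band: 51 mm diameter at the foot, cone up to 46 mm, neck 24 mm diameter from 46 to 79 mm, stopper 27 mm diameter to the top at 88 mm, 110 g; take it by the neck. Round about its own z axis; origin at the centre of its underside, z up through the lid. Absent in some starts
- flask_2: the same kind of flask as flask_1. Absent in some starts
- solvent_bottle: large amber bottle, 86 mm diameter, 190 mm high, orange cap; leave alone. Origin at the centre of its underside
- tip_box: pipette tip box with a green lid, 85 x 122 x 65 mm; leave alone. Origin at the centre of its underside
- wipe_box: white box of wipes, 100 x 60 x 50 mm; leave alone. Origin at the centre of its underside
Not all that is in view belongs to the job. What is shaped like the bottle_2 but turquoise is not meant.

How it is judged:
On the way, in this order (a step that is already met when the one before it is completed fails the run):
1. with the lock pin still seated in the bore, the dial is at its zero stop and every sample stands in the tray (distance between lock_pin and bore below 0.01 m and value of joint dial below 0.1 rad and x of jar_1 in the frame of tray_floor between -0.085 and 0.085 m and y of jar_1 in the frame of tray_floor between -0.095 and 0.095 m and z of jar_1 in the frame of tray_floor between -0.006 and 0.006 m and angle between each of jar_1, jar_2, bottle_1, bottle_2, flask_1, flask_2's own z axis and vertical below 0.15 rad and linear speed of each of jar_1, jar_2, bottle_1, bottle_2, flask_1, flask_2 below 0.03 m/s and x of jar_2 in the frame of tray_floor between -0.085 and 0.085 m and y of jar_2 in the frame of tray_floor between -0.095 and 0.095 m and z of jar_2 in the frame of tray_floor between -0.006 and 0.006 m and x of bottle_1 in the frame of tray_floor between -0.085 and 0.085 m and y of bottle_1 in the frame of tray_floor between -0.095 and 0.095 m and z of bottle_1 in the frame of tray_floor between -0.006 and 0.006 m and x of bottle_2 in the frame of tray_floor between -0.085 and 0.085 m and y of bottle_2 in the frame of tray_floor between -0.095 and 0.095 m and z of bottle_2 in the frame of tray_floor between -0.006 and 0.006 m and x of flask_1 in the frame of tray_floor between -0.085 and 0.085 m and y of flask_1 in the frame of tray_floor between -0.095 and 0.095 m and z of flask_1 in the frame of tray_floor between -0.006 and 0.006 m and x of flask_2 in the frame of tray_floor between -0.085 and 0.085 m and y of flask_2 in the frame of tray_floor between -0.095 and 0.095 m and z of flask_2 in the frame of tray_floor between -0.006 and 0.006 m), for 0.2 s.
2. the lock pin has been drawn out and hangs in the notch by its collar (x of lock_pin in the frame of notch between -0.004 and 0.004 m and y of lock_pin in the frame of notch between -0.012 and 0.006 m and z of lock_pin in the frame of notch between -0.004 and 0.004 m and angle between lock_pin's own z axis and vertical below 0.12 rad), for 0.2 s.
At the end, for the whole second after the job is handed in: dial within 0.1 rad of zero; lock pin upright (0.12 rad) in the notch, collar within 4 mm of seated, within 4 mm across the slot and 12 mm short of to 6 mm past its place along it; every sample present upright (0.15 rad) on the tray floor (6 mm), inside the rim; all at rest (all of step 2 and value of joint dial below 0.1 rad and linear speed of each of lock_pin, jar_1, jar_2, bottle_1, bottle_2, flask_1, flask_2 below 0.03 m/s and x of jar_1 in the frame of tray_floor between -0.085 and 0.085 m and y of jar_1 in the frame of tray_floor between -0.095 and 0.095 m and z of jar_1 in the frame of tray_floor between -0.006 and 0.006 m and angle between each of jar_1, jar_2, bottle_1, bottle_2, flask_1, flask_2's own z axis and vertical below 0.15 rad and x of jar_2 in the frame of tray_floor between -0.085 and 0.085 m and y of jar_2 in the frame of tray_floor between -0.095 and 0.095 m and z of jar_2 in the frame of tray_floor between -0.006 and 0.006 m and x of bottle_1 in the frame of tray_floor between -0.085 and 0.085 m and y of bottle_1 in the frame of tray_floor between -0.095 and 0.095 m and z of bottle_1 in the frame of tray_floor between -0.006 and 0.006 m and x of bottle_2 in the frame of tray_floor between -0.085 and 0.085 m and y of bottle_2 in the frame of tray_floor between -0.095 and 0.095 m and z of bottle_2 in the frame of tray_floor between -0.006 and 0.006 m and x of flask_1 in the frame of tray_floor between -0.085 and 0.085 m and y of flask_1 in the frame of tray_floor between -0.095 and 0.095 m and z of flask_1 in the frame of tray_floor between -0.006 and 0.006 m and x of flask_2 in the frame of tray_floor between -0.085 and 0.085 m and y of flask_2 in the frame of tray_floor between -0.095 and 0.095 m and z of flask_2 in the frame of tray_floor between -0.006 and 0.006 m); the robot touches nothing.
It fails at once if the lock pin was drawn while the dial was not at zero (z of lock_pin in the frame of bore above 0.03 m and value of joint dial above 0.3 rad).
It fails at once if the solvent bottle, tip box or wipe box was disturbed (distance of any of solvent_bottle, tip_box, wipe_box from where it was at the start of the episode above 0.03 m).
Of jar_1, jar_2, bottle_1, bottle_2, flask_1, flask_2 only 4 to 6 are there at a start; the rules pass over those that are not, and their reading is None.
At some moment in a run one of jar_1, jar_2, bottle_1, bottle_2, flask_1, flask_2 may be knocked a few centimetres aside while the robot is not near it.
Once in a run the grip may slacken for a moment while it holds something.
It also fails if it takes over 210 s, if anything falls off the work surface, if the arm or the gripper's body presses on something with over 40 N, if the wrist force passes 120 N, or if a joint passes its speed limit or range.

## Working session

There is one attempt and no reset: what is moved stays moved. The work goes in short steps, Python scripts to look and compute and a tool call to move; the robot and the scene stay as the last step left them, time stands still between calls to the robot, and variables do not carry over. Pictures are saved under pics/ and viewed, and the job is handed in when it is done.

Besides the shell and the picture viewer there is one more tool, called after "Call:" as name([rows], argument=value, ...), one row to a line, values as JSON. apply_moves: Moves the arm, as the interface text tells. Its arguments: {"type":"object","properties":{"increments":{"type":"array","items":{"type":"object","properties":{"x":{"type":"number"},"y":{"type":"number"},"z":{"type":"number"},"ax":{"type":"number"},"ay":{"type":"number"},"az":{"type":"number"},"grip":{"type":"number"}}}}},"required":["increments"]}

```bash
ls; mkdir -p pics
python3 - <<'E'
from bench import ctrl, vision
import cv2
for n in ["scene","top"]:
    im=vision.camera(n); cv2.imwrite(f"pics/{n}0.png",im[:,:,::-1]); p=vision.camera_params(n); print(n,p)
print(ctrl.get_obs())
E
```

```text
pics
scene {'intrinsics': array([[409.765345  ,   0.        , 317.70412931],
       [  0.        , 409.765345  , 198.90098639],
       [  0.        ,   0.        ,   1.        ]]), 'k1': 0.0168784311996401, 'R': array([[ 0.78641362,  0.61769878,  0.00135723],
       [ 0.33265775, -0.42166463, -0.84352698],
       [-0.52047329,  0.66381259, -0.53708509]]), 't': array([-0.43795562, -0.09959638,  1.64889433])}
top {'intrinsics': array([[364.02990645,   0.        , 320.55262986],
       [  0.        , 364.02990645, 193.09822641],
       [  0.        ,   0.        ,   1.        ]]), 'k1': -0.041740990221373245, 'R': array([[-0.00694234, -0.99989993, -0.01232628],
       [-0.9834633 ,  0.00905803, -0.18088087],
       [ 0.18097442,  0.01086671, -0.98342777]]), 't': array([0.032235  , 0.54188091, 1.06149345])}
{'time_s': 0.1, 'q': array([ 1.10972851e+00,  1.81496802e-01,  1.60792115e+00,  4.41144472e-06,
        1.35383906e+00, -2.06323499e-01]), 'dq': array([-0.00157129, -0.00119172, -0.00221116, -0.0011261 ,  0.00042595,
        0.00059288]), 'joint_efforts': array([ 5.07980658e-04, -4.45875978e+01, -3.52237058e+01, -1.01650289e-04,
        4.23746722e-03,  5.85484327e-05]), 'eef_pos': array([0.14467713, 0.55600879, 0.25545098]), 'eef_rot': array([-0.55920811,  0.55971907,  0.43190504, -0.43296522]), 'wrist_force': array([ 1.064999  ,  0.34632066, -0.19884816]), 'torque': array([-0.01880012, -0.05431987, -0.0895872 ]), 'opening': 1.0010653782007515}
```

View pics/scene0.png

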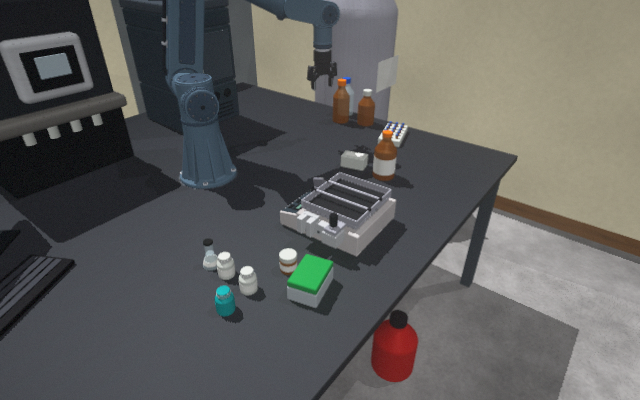

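View pics/top0.png

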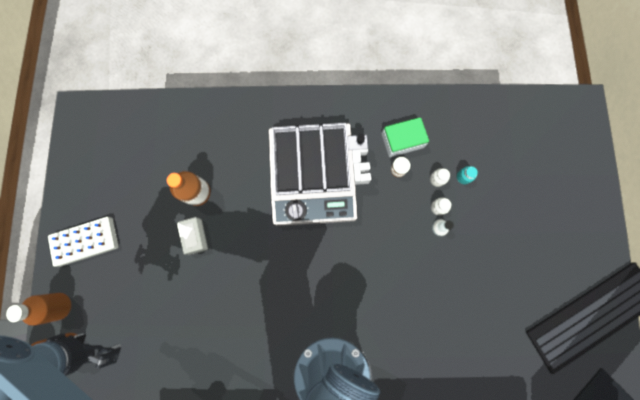

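The scene shows a jar at top-view (401,167), bottles at (440,177) and (441,206), and a flask at (442,228). There is also a turquoise look-alike at (467,175). I'll enlarge this and run the networks.

```bash
cat > h.py <<'E'
import numpy as np, cv2
from scipy.spatial.transform import Rotation as Rn
from scipy.optimize import least_squares
from bench import ctrl, vision, find_in, regions_of, pinpoint
P={n:vision.camera_params(n) for n in ["scene","top"]}
def proj(n,X):
    p=P[n];c=np.atleast_2d(X)@p["R"].T+p["t"];s=c[:,:2]/c[:,2:]
    r2=(s**2).sum(1,keepdims=True);s=s*(1+p["k1"]*r2);K=p["intrinsics"]
    return s*[K[0,0],K[1,1]]+K[:2,2]
def ray(n,uv):
    p=P[n];K=p["intrinsics"];d=(np.array(uv,float)-K[:2,2])/[K[0,0],K[1,1]]
    s=d.copy()
    for _ in range(20): s=d/(1+p["k1"]*(s@s))
    return -p["R"].T@p["t"], p["R"].T@np.append(s,1)
def onz(n,uv,z):
    o,d=ray(n,uv);return o+d*(z-o[2])/d[2]
def tri(a,b):
    (o1,d1),(o2,d2)=ray("scene",a),ray("top",b)
    A=np.stack([d1,-d2],1);s=np.linalg.lstsq(A,o2-o1,rcond=None)[0]
    p,q=o1+d1*s[0],o2+d2*s[1];return (p+q)/2,np.linalg.norm(p-q)
def tool():
    o=ctrl.get_obs();q=o["eef_rot"];return o["eef_pos"],Rn.from_quat([q[1],q[2],q[3],q[0]]),o
def rows(target_pos,target_R):
    p,R,o=tool();return R.inv().apply(target_pos-p)*100,(R.inv()*target_R).as_rotvec()
E
python3 - <<'E'
from h import *
for n in ["scene","top"]:
    im=vision.camera(n)
    r=(190,230,170,100) if n=="scene" else (370,100,120,150)
    c=im[r[1]:r[1]+r[3],r[0]:r[0]+r[2],::-1];cv2.imwrite(f"pics/{n}c1.png",cv2.resize(c,None,fx=4,fy=4,interpolation=2))
    for q in ["jar_1","bottle_1","flask_1","shaker","dial_grip","lock_pin","bore","notch","tray_floor"]:
        f=pinpoint(n,q);print(n,q,[(np.round(a["xy"],1).tolist(),round(a["p"],2)) for a in f[:4]])
E
```

```text
scene jar_1 [([286.3, 274.2], 0.56)]
scene bottle_1 [([249.8, 294.0], 0.9), ([228.4, 308.4], 0.84), ([226.3, 275.9], 0.61)]
scene flask_1 [([212.1, 266.3], 0.66)]
scene shaker [([346.4, 224.4], 0.96), ([331.5, 230.3], 0.73)]
scene dial_grip [([314.7, 179.0], 0.42)]
scene lock_pin [([334.4, 226.5], 0.48)]
scene bore [([330.5, 228.0], 0.66)]
scene notch [([311.0, 211.0], 0.66)]
scene tray_floor [([349.3, 200.3], 0.81)]
top jar_1 [([398.5, 168.2], 0.79), ([435.9, 209.2], 0.28)]
top bottle_1 [([438.2, 180.6], 0.72), ([436.9, 207.1], 0.64), ([463.2, 176.5], 0.57)]
top flask_1 [([438.1, 227.0], 0.8)]
top shaker [([310.2, 164.9], 0.95), ([439.6, 224.3], 0.72), ([298.1, 207.5], 0.19)]
top dial_grip [([296.8, 209.0], 0.5)]
top lock_pin [([359.9, 143.1], 0.58), ([360.2, 141.0], 0.46)]
top bore [([362.3, 141.6], 0.91)]
top notch [([362.9, 170.5], 0.68), ([402.5, 137.7], 0.34)]
top tray_floor [([310.7, 159.1], 0.85)]
```

Run:
```python
from h import *
im=cv2.imread("pics/top0.png");c=im[110:240,255:385];cv2.imwrite("pics/shk.png",cv2.resize(c,None,fx=4,fy=4,interpolation=2))
```

```text
(no output)
```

View pics/scenec1.png

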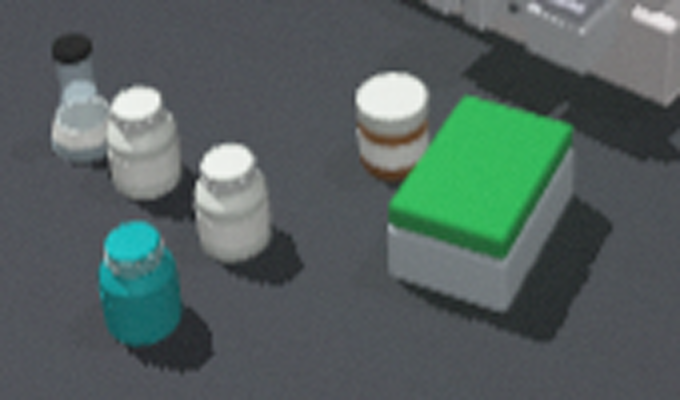

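View pics/topc1.png

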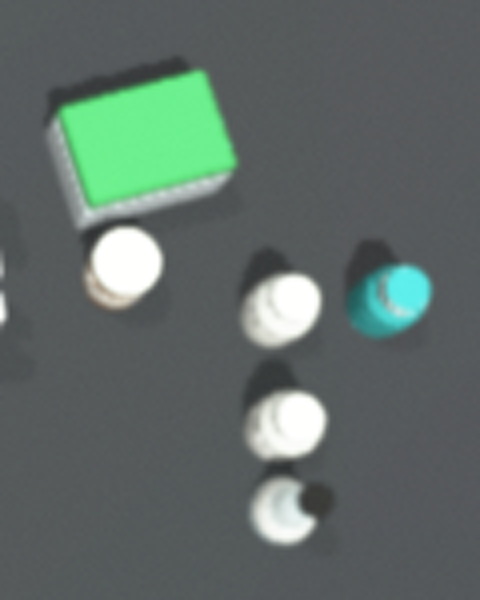

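View pics/shk.png

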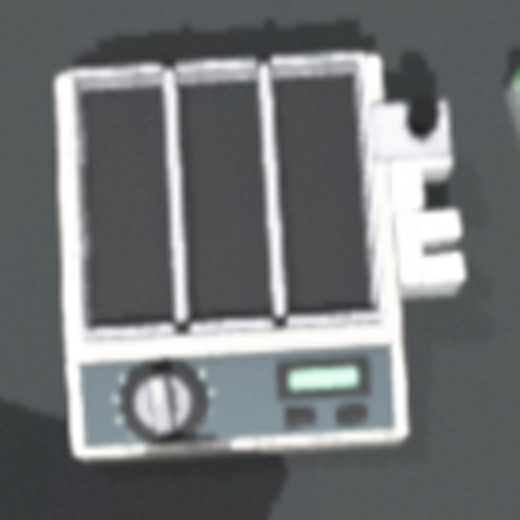

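Four samples are present: the jar (401,167), bottle (440,177), bottle (441,206) and flask (442,228). The one at (467,175) is turquoise, so it is not meant. The white ones match the description. Next I fit the shaker pose.

```bash
cat > fit.py <<'E'
from h import *
L=lambda u,v:(255+u/4,110+v/4)
ob=[("scene",(330.5,228),(.045,-.148,.102),.5),("scene",(311,211),(-.045,-.148,.102),.5),("scene",(349.3,200.3),(0,0,.1),.5),
("top",(362.3,141.6),(.045,-.148,.102),.5),("top",(362.9,170.5),(-.045,-.148,.102),.5),("top",(310.7,159.1),(0,0,.1),.5),("top",(296.8,209),(-.149,.055,.1),.5),
("top",L(170,75),(.096,.035,.126),1),("top",L(181,325),(-.096,.035,.126),1),("top",L(265,70),(.096,-.035,.126),1),("top",L(279,320),(-.096,-.035,.126),1)]
def W(s,X):
    c,n=np.cos(s[2]),np.sin(s[2]);X=np.atleast_2d(X);return np.stack([s[0]+c*X[:,0]-n*X[:,1],s[1]+n*X[:,0]+c*X[:,1],X[:,2]],1)
def res(s): return np.concatenate([(proj(n,W(s,X))[0]-uv)*w for n,uv,X,w in ob])
if __name__=="__main__":
    f=least_squares(res,[.6,0,0],loss="soft_l1");print(f.x);print(res(f.x).reshape(-1,2).round(1))
    S=f.x;np.save("S.npy",S)
    def poly(im,n,X,col):
        uv=proj(n,W(S,X));cv2.polylines(im,[np.round((uv-o)*k*16).astype(int).reshape(-1,1,2)],True,col,1,cv2.LINE_AA,4)
    for n,o,sz in [("top",np.array([255,110]),130),("scene",np.array([270,160]),140)]:
        k=4.;im=vision.camera(n)[:,:,::-1];im=cv2.resize(im[o[1]:o[1]+sz,o[0]:o[0]+sz],None,fx=4,fy=4,interpolation=2)
        poly(im,n,[(a,b,.122) for a,b in [(-.096,-.106),(.096,-.106),(.096,.106),(-.096,.106)]],(0,0,255))
        for y in(-.035,.035):poly(im,n,[(-.096,y,.126),(.096,y,.126)],(0,255,0))
        poly(im,n,[(-.071,-.125,.102),(.07,-.125,.102),(.07,-.171,.102),(-.071,-.171,.102)],(255,0,255))
        poly(im,n,[(-.038,-.171,.102),(-.038,-.148,.102),(-.052,-.148,.102),(-.052,-.171,.102)],(255,0,0))
        poly(im,n,[(.045,-.148,.102),(.045,-.148,.146)],(0,200,255))
        poly(im,n,[(-.149,.055,.1),(-.149+.037*.1987,.055,.1-.037*.98)],(0,200,255))
        cv2.imwrite(f"pics/fit_{n}.png",im)
E
python3 fit.py
```

```text
[0.63124323 0.05396257 0.04993857]
[[ 1.1 -0.6]
 [-1.7  2.7]
 [-1.3 -0.2]
 [-1.1  0.6]
 [-0.2  0.9]
 [ 0.3  0.7]
 [-0.9  1.2]
 [-0.1 -1.4]
 [ 0.2  0.1]
 [-0.1 -1.5]
 [ 0.3 -0.1]]
```

View pics/fit_top.png

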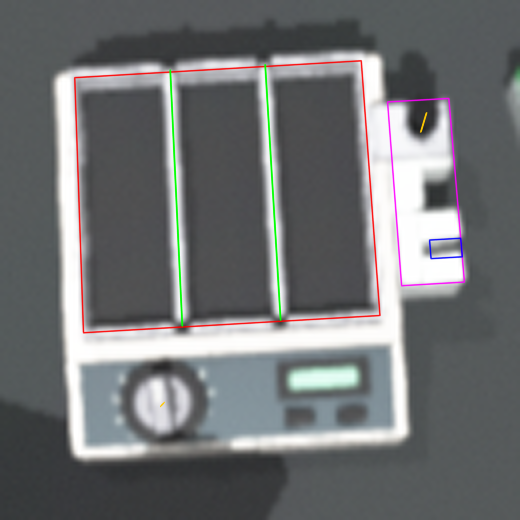

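View pics/fit_scene.png

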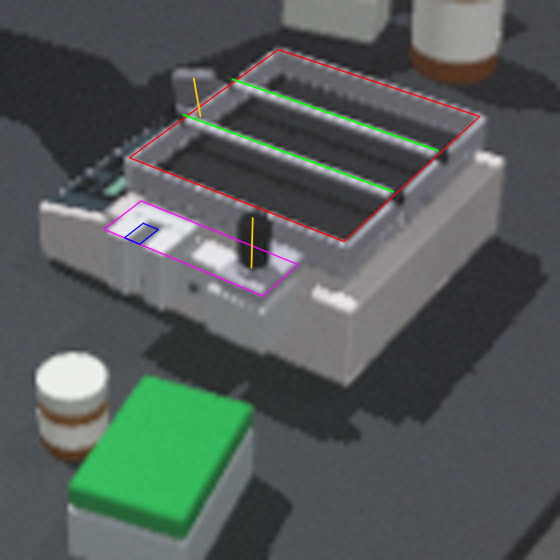

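The overlay fits within 1–2 px, with bore, notch, rods and rim all lining up. Now the dial bar's angle.

Run:
```python
from h import *
from fit import W
S=np.load("S.npy")
ims=[]
for n,o,k in [("top",(280,195),12),("scene",(300,165),12)]:
    im=vision.camera(n)[:,:,::-1];im=cv2.resize(im[o[1]:o[1]+32,o[0]:o[0]+32],None,fx=k,fy=k,interpolation=2);ims.append(im)
cv2.imwrite("pics/dial.png",np.hstack(ims))
```

```text
(no output)
```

View pics/dial.png

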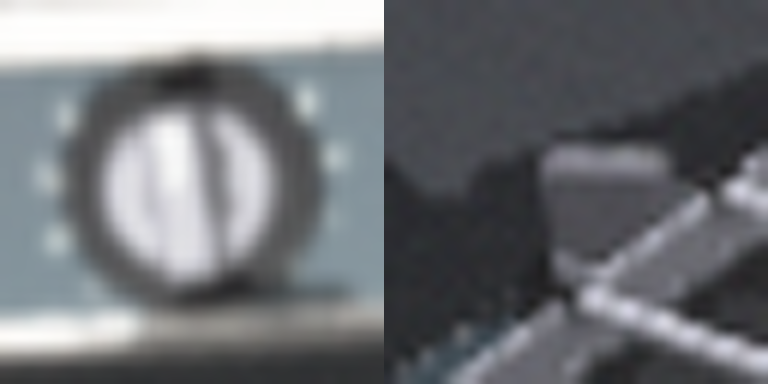

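```bash
cat > dialm.py <<'E'
from h import *
from fit import W
S=np.load("S.npy")
Rs=Rn.from_euler("z",S[2])
Rd0=Rn.from_rotvec([0,-0.2,0])  # z axis leans to -x
def dialpts(a,pts):
    R=Rd0*Rn.from_euler("z",a)
    return W(S,R.apply(np.array(pts))+[-.149,.055,.1])
E
python3 - <<'E'
from dialm import *
ims=[]
for n,o,k in [("top",(280,195),12),("scene",(300,165),12)]:
    im0=vision.camera(n)[:,:,::-1];im0=cv2.resize(im0[o[1]:o[1]+32,o[0]:o[0]+32],None,fx=k,fy=k,interpolation=2)
    row=[]
    for a in (0.1,):
        im=im0.copy()
        for z,c in ((.007,(0,0,255)),(-.025,(0,255,0))):
            uv=proj(n,dialpts(a,[(-.02,-.007,z),(.02,-.007,z),(.02,.007,z),(-.02,.007,z)]))
            cv2.polylines(im,[np.round(((uv-o+.5)*k)).astype(int).reshape(-1,1,2)],True,c,1)
        row.append(im)
    ims.append(np.hstack(row))
cv2.imwrite("pics/dial2.png",np.hstack(ims))
E
```

```text
(no output)
```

View pics/dial2.png

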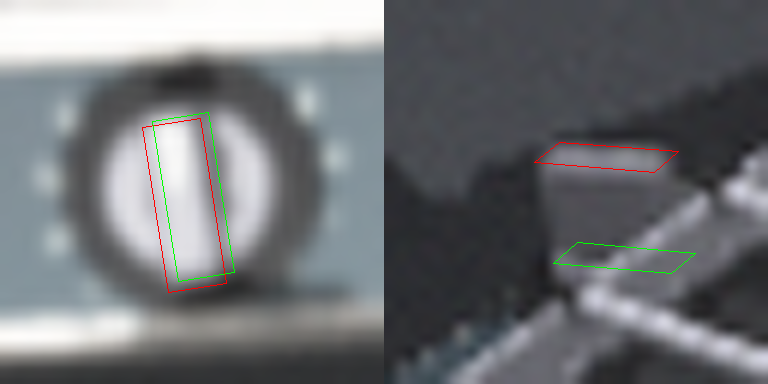

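```bash
cat >> h.py <<'E'
def az_const():
    p,R,o=tool();x=R.apply([1,0,0]);return np.arctan2(x[1],x[0])-o["q"][0]+o["q"][5]
def q6for(pos,phi,c=None):
    c=az_const() if c is None else c
    v=np.arctan2(pos[1],pos[0])+c-phi; return (v+np.pi)%(2*np.pi)-np.pi
def down(phi):
    x=np.array([np.cos(phi),np.sin(phi),0]);z=np.array([0,0,-1.]);return Rn.from_matrix(np.stack([x,np.cross(z,x),z],1))
E
python3 - <<'E'
from dialm import *
p,R,o=tool();print(R.as_matrix().round(3),az_const())
a=0.1
for s in (1,-1):
    Rd=Rs*Rd0*Rn.from_euler("z",a);M=Rd.as_matrix();x=s*M[:,1];z=-M[:,2];T=Rn.from_matrix(np.stack([x,np.cross(z,x),z],1))
    c=dialpts(0,[[0,0,0.008]])[0]; hi=dialpts(0,[[0,0,0.108]])[0]
    print(s,c,hi,"q6",q6for(c,np.arctan2(x[1],x[0])))
    for q in (hi,c):
        print([v.round(3) for v in rows(q,T)])
E
```

```text
[[ 0.252  0.    -0.968]
 [ 0.968 -0.     0.252]
 [-0.    -1.    -0.   ]] 1.0330377418210634e-06
1 [0.47809613 0.10137691 0.10784053] [0.45825396 0.1003852  0.20584719] q6 -1.5098053435014167
[array([-36.236,   5.045, -41.817]), array([-1.747, -0.309, -0.342])]
[array([-35.64 ,  14.846, -43.712]), array([-1.747, -0.309, -0.342])]
-1 [0.47809613 0.10137691 0.10784053] [0.45825396 0.1003852  0.20584719] q6 1.6317873100883764
[array([-36.236,   5.045, -41.817]), array([-0.386,  2.184,  1.78 ])]
[array([-35.64 ,  14.846, -43.712]), array([-0.386,  2.184,  1.78 ])]
```

Correction: the tool's y axis is the forward one (down). I'll fix the helpers.

```bash
python3 - <<'E'
s=open("h.py").read()
s=s.replace('z=np.array([0,0,-1.]);return Rn.from_matrix(np.stack([x,np.cross(z,x),z],1))','y=np.array([0,0,-1.]);return Rn.from_matrix(np.stack([x,y,np.cross(x,y)],1))')
open("h.py","w").write(s)
E
cat >> dialm.py <<'E'
def dialtool(a,h,s=-1):
    M=(Rs*Rd0*Rn.from_euler("z",a)).as_matrix();x=s*M[:,1];y=-M[:,2]
    return dialpts(0,[[0,0,h]])[0],Rn.from_matrix(np.stack([x,y,np.cross(x,y)],1))
E
python3 - <<'E'
from dialm import *
print(onz("top",(192,192),.1),onz("top",(192,235),.05))
for h in (.158,.108,.058,.008):
    c,T=dialtool(.1,h);print(c,[v.round(3) for v in rows(c,T)])
E
```

```text
[0.53961956 0.40545324 0.1       ] [0.41703926 0.41676645 0.05      ]
[0.44833288 0.09988934 0.25485052] [array([-36.534,   0.145, -40.87 ]), array([ 0.029,  2.725, -0.278])]
[0.45825396 0.1003852  0.20584719] [array([-36.236,   5.045, -41.817]), array([ 0.029,  2.725, -0.278])]
[0.46817504 0.10088106 0.15684386] [array([-35.938,   9.945, -42.765]), array([ 0.029,  2.725, -0.278])]
[0.47809613 0.10137691 0.10784053] [array([-35.64 ,  14.846, -43.712]), array([ 0.029,  2.725, -0.278])]
```

Call:
apply_moves([
  {"x": -36.5, "y": 0.1, "z": -40.9, "ax": 0.029, "ay": 2.725, "az": -0.278, "grip": 0.3},
  {"x": -36.5, "y": 0.1, "z": -40.9, "ax": 0.029, "ay": 2.725, "az": -0.278, "grip": 0.3},
  {"x": -36.5, "y": 0.1, "z": -40.9, "ax": 0.029, "ay": 2.725, "az": -0.278, "grip": 0.3},
  {"x": -36.5, "y": 0.1, "z": -40.9, "ax": 0.029, "ay": 2.725, "az": -0.278, "grip": 0.3},
  {"x": -36.5, "y": 0.1, "z": -40.9, "ax": 0.029, "ay": 2.725, "az": -0.278, "grip": 0.3},
  {"x": -36.5, "y": 0.1, "z": -40.9, "ax": 0.029, "ay": 2.725, "az": -0.278, "grip": 0.3},
  {"x": -36.5, "y": 0.1, "z": -40.9, "ax": 0.029, "ay": 2.725, "az": -0.278, "grip": 0.3},
  {"x": -36.5, "y": 0.1, "z": -40.9, "ax": 0.029, "ay": 2.725, "az": -0.278, "grip": 0.3},
  {"x": -36.5, "y": 0.1, "z": -40.9, "ax": 0.029, "ay": 2.725, "az": -0.278, "grip": 0.3},
  {"x": -36.5, "y": 0.1, "z": -40.9, "ax": 0.029, "ay": 2.725, "az": -0.278, "grip": 0.3},
  {"x": -36.5, "y": 0.1, "z": -40.9, "ax": 0.029, "ay": 2.725, "az": -0.278, "grip": 0.3},
  {"x": -36.5, "y": 0.1, "z": -40.9, "ax": 0.029, "ay": 2.725, "az": -0.278, "grip": 0.3},
])

```text
time_s: 2.9
eef_pos: [0.4488, 0.0998, 0.2553]
eef_rot: [0.673, -0.583, 0.271, -0.365]
wrist_force: [-1.1, 0.1, 0.0]
opening: 0.697
```

Run:
```python
from dialm import *
p,R,o=tool();print(p,o["q"].round(3),o["opening"])
for h in (.108,.058,.008):
    c,T=dialtool(.1,h);print(c,[v.round(3) for v in rows(c,T)])
```

```text
[0.44878642 0.09976031 0.25534249] [-0.086 -0.217  2.011  0.074  1.177  0.829] 0.6970395905309665
[0.45825396 0.1003852  0.20584719] [array([ 0.201,  5.035, -0.072]), array([ 0.005,  0.479, -0.049])]
[0.46817504 0.10088106 0.15684386] [array([ 0.442, 10.029, -0.107]), array([ 0.005,  0.479, -0.049])]
[0.47809613 0.10137691 0.10784053] [array([ 0.684, 15.023, -0.143]), array([ 0.005,  0.479, -0.049])]
```

Call:
apply_moves([
  {"x": 0.2, "y": 5.0, "z": -0.1, "ax": 0.005, "ay": 0.479, "az": -0.049, "grip": 0.3},
  {"x": 0.2, "y": 5.0, "z": -0.1, "ax": 0.005, "ay": 0.479, "az": -0.049, "grip": 0.4},
  {"x": 0.2, "y": 5.0, "z": -0.1, "ax": 0.005, "ay": 0.479, "az": -0.049, "grip": 0.4},
  {"x": 0.2, "y": 5.0, "z": -0.1, "ax": 0.005, "ay": 0.479, "az": -0.049, "grip": 0.4},
  {"x": 0.2, "y": 5.0, "z": -0.1, "ax": 0.005, "ay": 0.479, "az": -0.049, "grip": 0.4},
])

```text
time_s: 3.52
eef_pos: [0.458, 0.1002, 0.2064]
eef_rot: [0.583, -0.485, 0.407, -0.509]
wrist_force: [0.7, 0.2, 0.1]
opening: 0.599
```

Run:
```python
from dialm import *
p,R,o=tool();print(p,o["q"].round(3),o["opening"])
for h in (.058,.008):
    c,T=dialtool(.1,h);print(c,[v.round(3) for v in rows(c,T)])
ims=[]
for n,o,k in [("top",(270,180),8),("scene",(285,150),8)]:
    im=vision.camera(n)[:,:,::-1];im=cv2.resize(im[o[1]:o[1]+50,o[0]:o[0]+50],None,fx=k,fy=k,interpolation=2);ims.append(im)
cv2.imwrite("pics/dial3.png",np.hstack(ims))
```

```text
[0.45804868 0.10021763 0.20636141] [-0.052 -0.143  2.055  0.024  1.03   1.356] 0.5987780988879046
[0.46817504 0.10088106 0.15684386] [array([-0.013,  5.055,  0.009]), array([-0.001,  0.003, -0.   ])]
[0.47809613 0.10137691 0.10784053] [array([-1.2000e-02,  1.0055e+01,  5.0000e-03]), array([-0.001,  0.003, -0.   ])]
```

View pics/dial3.png

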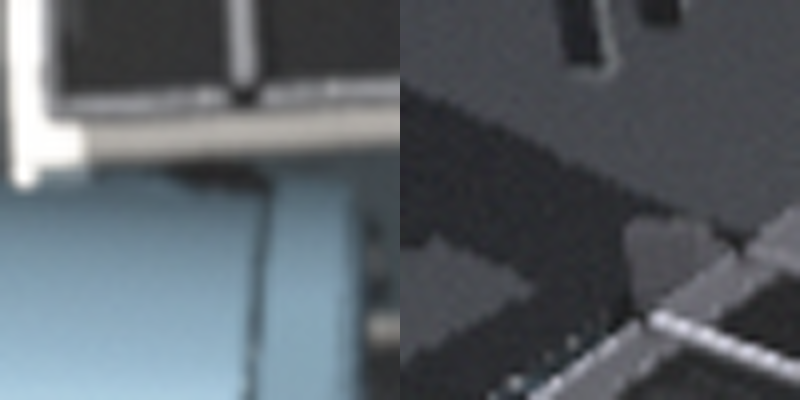

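The arm hides the dial from above, and in the scene view the fingers stand above it. I descend 10 cm, shift 1 mm towards +x to match the overlay offset, and close gently. Tool z here is roughly along the bar.

Call:
apply_moves([
  {"y": 5.0, "grip": 0.4},
  {"y": 8.0, "grip": 0.4},
  {"y": 10.0, "grip": 0.4},
  {"y": 10.0, "grip": 0.4},
  {"y": 10.0, "grip": 0.6},
  {"y": 10.0, "grip": 0.75},
  {"y": 10.0, "grip": 0.75},
  {"y": 10.0, "grip": 0.75},
])

```text
invalid input
```

Run:
```python
from dialm import *
p,R,o=tool();print(p,o["opening"],R.inv().apply(o["wrist_force"]),o["torque"])
ims=[]
for n,o,k in [("top",(270,180),8),("scene",(285,150),8)]:
    im=vision.camera(n)[:,:,::-1];im=cv2.resize(im[o[1]:o[1]+50,o[0]:o[0]+50],None,fx=k,fy=k,interpolation=2);ims.append(im)
cv2.imwrite("pics/dial4.png",np.hstack(ims))
```

```text
[0.45806054 0.10013845 0.206341  ] 0.603228674253766 [0.22369538 0.10402884 0.09046663] [ 0.01265497  0.0753577  -0.03709926]
```

View pics/dial4.png

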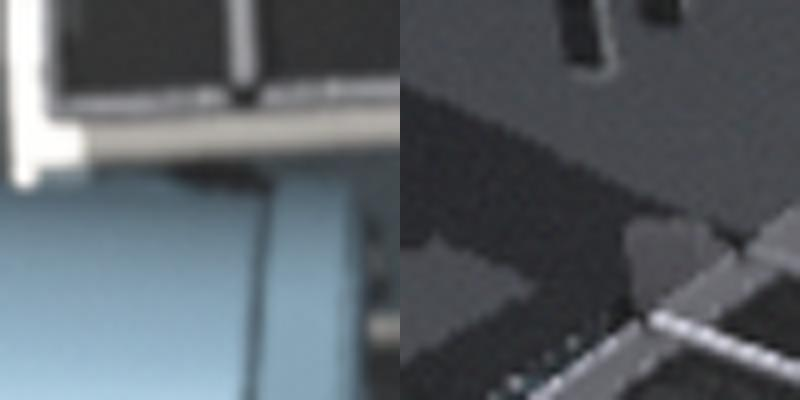

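The call was refused, so each row needs every key. Resending in full.

Call:
apply_moves([
  {"x": 0, "y": 5.0, "z": 0, "ax": 0, "ay": 0, "az": 0, "grip": 0.4},
  {"x": 0, "y": 8.0, "z": 0, "ax": 0, "ay": 0, "az": 0, "grip": 0.4},
  {"x": 0, "y": 10.0, "z": 0, "ax": 0, "ay": 0, "az": 0, "grip": 0.4},
  {"x": 0, "y": 10.0, "z": 0, "ax": 0, "ay": 0, "az": 0, "grip": 0.4},
  {"x": 0, "y": 10.0, "z": 0, "ax": 0, "ay": 0, "az": 0, "grip": 0.6},
  {"x": 0, "y": 10.0, "z": 0, "ax": 0, "ay": 0, "az": 0, "grip": 0.75},
  {"x": 0, "y": 10.0, "z": 0, "ax": 0, "ay": 0, "az": 0, "grip": 0.75},
  {"x": 0, "y": 10.0, "z": 0, "ax": 0, "ay": 0, "az": 0, "grip": 0.75},
])

```text
time_s: 4.72
eef_pos: [0.4781, 0.1012, 0.1088]
eef_rot: [0.583, -0.485, 0.407, -0.51]
wrist_force: [-0.5, 0.8, -0.1]
opening: 0.251
```

Run:
```python
from dialm import *
p,R,o=tool();print(p,o["opening"],R.inv().apply(o["wrist_force"]),o["torque"])
ims=[]
for n,o,k in [("top",(270,180),8),("scene",(285,150),8)]:
    im=vision.camera(n)[:,:,::-1];im=cv2.resize(im[o[1]:o[1]+50,o[0]:o[0]+50],None,fx=k,fy=k,interpolation=2);ims.append(im)
cv2.imwrite("pics/dial4.png",np.hstack(ims))
```

```text
[0.47814083 0.10117504 0.10878196] 0.2514695271968537 [-0.91211466  0.02605755 -0.41104328] [ 0.00917285  0.06823396 -0.00260595]
```

View pics/dial4.png

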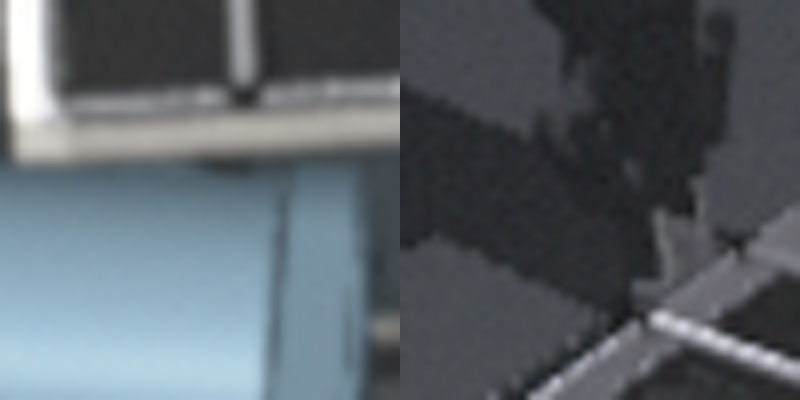

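Opening is 0.25 (about 21 mm) with no force, so the jaws straddle the bar. Close fully.

Call:
apply_moves([
  {"x": 0, "y": 0, "z": 0, "ax": 0, "ay": 0, "az": 0, "grip": 0.8},
  {"x": 0, "y": 0, "z": 0, "ax": 0, "ay": 0, "az": 0, "grip": 0.82},
  {"x": 0, "y": 0, "z": 0, "ax": 0, "ay": 0, "az": 0, "grip": 0.84},
  {"x": 0, "y": 0, "z": 0, "ax": 0, "ay": 0, "az": 0, "grip": 0.86},
  {"x": 0, "y": 0, "z": 0, "ax": 0, "ay": 0, "az": 0, "grip": 0.86},
])

```text
time_s: 5.45
eef_pos: [0.4779, 0.1019, 0.1087]
eef_rot: [0.583, -0.484, 0.407, -0.51]
wrist_force: [-1.5, 5.0, 3.3]
opening: 0.152
```

Run:
```python
from dialm import *
p,R,o=tool();print(p,o["opening"],R.inv().apply(o["wrist_force"]),R.inv().apply(o["torque"]))
```

```text
[0.47791539 0.10191799 0.10874124] 0.15221343830074116 [-5.12943001 -3.43855679 -0.07643839] [-0.17726907 -0.0120641   0.79179293]
```

Gripped at 13 mm opening with 5 N side force. Turn anticlockwise (negative about tool y), in stages.

Call:
apply_moves([
  {"x": 0, "y": 0, "z": 0, "ax": 0, "ay": -0.15, "az": 0, "grip": 0.86},
  {"x": 0, "y": 0, "z": 0, "ax": 0, "ay": -0.3, "az": 0, "grip": 0.86},
  {"x": 0, "y": 0, "z": 0, "ax": 0, "ay": -0.45, "az": 0, "grip": 0.86},
  {"x": 0, "y": 0, "z": 0, "ax": 0, "ay": -0.6, "az": 0, "grip": 0.86},
  {"x": 0, "y": 0, "z": 0, "ax": 0, "ay": -0.75, "az": 0, "grip": 0.86},
  {"x": 0, "y": 0, "z": 0, "ax": 0, "ay": -0.9, "az": 0, "grip": 0.86},
  {"x": 0, "y": 0, "z": 0, "ax": 0, "ay": -1.0, "az": 0, "grip": 0.86},
])

```text
time_s: 6.32
eef_pos: [0.4784, 0.1014, 0.1089]
eef_rot: [0.707, -0.67, 0.076, -0.214]
wrist_force: [1.4, -1.9, -1.0]
opening: 0.153
```

```bash
cat >> h.py <<'E'
def st():
    p,R,o=tool();print("p",p.round(4),"op",round(o["opening"],3),"Ft",R.inv().apply(o["wrist_force"]).round(1),"Tt",R.inv().apply(o["torque"]).round(2),"q",o["q"].round(2),"t",o["time_s"])
E
python3 -c "
from h import *
st()"
```

```text
p [0.4784 0.1014 0.1089] op 0.153 Ft [ 1.9  1.2 -1.2] Tt [-0.3   0.05 -0.29] q [-0.05  0.07  2.08  0.03  0.79  0.35] t 6.325
```

Call:
apply_moves([
  {"x": 0, "y": 0, "z": 0, "ax": 0, "ay": -0.15, "az": 0, "grip": 0.86},
  {"x": 0, "y": 0, "z": 0, "ax": 0, "ay": -0.3, "az": 0, "grip": 0.86},
  {"x": 0, "y": 0, "z": 0, "ax": 0, "ay": -0.45, "az": 0, "grip": 0.86},
  {"x": 0, "y": 0, "z": 0, "ax": 0, "ay": -0.6, "az": 0, "grip": 0.86},
  {"x": 0, "y": 0, "z": 0, "ax": 0, "ay": -0.75, "az": 0, "grip": 0.86},
  {"x": 0, "y": 0, "z": 0, "ax": 0, "ay": -0.9, "az": 0, "grip": 0.86},
  {"x": 0, "y": 0, "z": 0, "ax": 0, "ay": -1.0, "az": 0, "grip": 0.86},
])

```text
time_s: 7.2
eef_pos: [0.4792, 0.1014, 0.1091]
eef_rot: [-0.656, 0.69, 0.274, -0.134]
wrist_force: [3.9, 1.9, -3.4]
opening: 0.151
```

```bash
python3 -c "
from h import *
st()"
```

```text
p [0.4792 0.1014 0.1091] op 0.151 Ft [ 3.7  4.1 -0.2] Tt [ 0.01  0.07 -0.54] q [-0.05  0.07  2.08  0.03  0.79 -0.65] t 7.2
```

Still free, with 0.07 N m about the axis. Continue in small steps and watch the torque.

Call:
apply_moves([
  {"x": 0, "y": 0, "z": 0, "ax": 0, "ay": -0.1, "az": 0, "grip": 0.86},
  {"x": 0, "y": 0, "z": 0, "ax": 0, "ay": -0.15, "az": 0, "grip": 0.86},
  {"x": 0, "y": 0, "z": 0, "ax": 0, "ay": -0.15, "az": 0, "grip": 0.86},
])

```text
time_s: 7.58
eef_pos: [0.4794, 0.1015, 0.1091]
eef_rot: [-0.634, 0.679, 0.322, -0.185]
wrist_force: [1.2, 2.1, -1.5]
opening: 0.152
```

```bash
python3 -c "
from h import *
st()"
```

```text
p [0.4794 0.1015 0.1091] op 0.152 Ft [2.  1.7 1. ] Tt [ 0.22 -0.02 -0.19] q [-0.05  0.07  2.08  0.03  0.79 -0.8 ] t 7.575
```

Call:
apply_moves([
  {"x": 0, "y": 0, "z": 0, "ax": 0, "ay": -0.05, "az": 0, "grip": 0.86},
  {"x": 0, "y": 0, "z": 0, "ax": 0, "ay": -0.1, "az": 0, "grip": 0.86},
  {"x": 0, "y": 0, "z": 0, "ax": 0, "ay": -0.1, "az": 0, "grip": 0.86},
])

```text
time_s: 7.95
eef_pos: [0.4794, 0.1016, 0.1091]
eef_rot: [-0.617, 0.669, 0.353, -0.218]
wrist_force: [1.5, 1.7, 0.7]
opening: 0.151
```

```bash
python3 -c "
from h import *
st()"
```

```text
p [0.4794 0.1016 0.1091] op 0.151 Ft [ 2.3 -0.4 -0. ] Tt [ 0.23 -0.05 -0.16] q [-0.05  0.07  2.08  0.03  0.79 -0.9 ] t 7.95
```

Call:
apply_moves([
  {"x": 0, "y": 0, "z": 0, "ax": 0, "ay": -0.05, "az": 0, "grip": 0.86},
  {"x": 0, "y": 0, "z": 0, "ax": 0, "ay": -0.1, "az": 0, "grip": 0.86},
  {"x": 0, "y": 0, "z": 0, "ax": 0, "ay": -0.1, "az": 0, "grip": 0.86},
])

```text
time_s: 8.32
eef_pos: [0.4795, 0.1016, 0.1091]
eef_rot: [-0.599, 0.657, 0.383, -0.251]
wrist_force: [0.9, 1.7, 0.1]
opening: 0.149
```

```bash
python3 -c "
from h import *
st()"
```

```text
p [0.4795 0.1016 0.1091] op 0.149 Ft [1.9 0.1 0.3] Tt [ 0.23 -0.04 -0.27] q [-0.05  0.07  2.08  0.03  0.79 -1.  ] t 8.325
```

Call:
apply_moves([
  {"x": 0, "y": 0, "z": 0, "ax": 0, "ay": -0.05, "az": 0, "grip": 0.86},
  {"x": 0, "y": 0, "z": 0, "ax": 0, "ay": -0.1, "az": 0, "grip": 0.86},
  {"x": 0, "y": 0, "z": 0, "ax": 0, "ay": -0.1, "az": 0, "grip": 0.86},
])

```text
time_s: 8.7
eef_pos: [0.4795, 0.1017, 0.1091]
eef_rot: [-0.58, 0.644, 0.412, -0.282]
wrist_force: [2.1, 2.9, -0.6]
opening: 0.153
```

```bash
python3 -c "
from h import *
st()"
```

```text
p [0.4795 0.1017 0.1091] op 0.153 Ft [ 3.5  1.  -0.1] Tt [ 0.16  0.01 -0.32] q [-0.05  0.07  2.08  0.03  0.79 -1.1 ] t 8.7
```

Call:
apply_moves([
  {"x": 0, "y": 0, "z": 0, "ax": 0, "ay": -0.05, "az": 0, "grip": 0.86},
  {"x": 0, "y": 0, "z": 0, "ax": 0, "ay": -0.1, "az": 0, "grip": 0.86},
  {"x": 0, "y": 0, "z": 0, "ax": 0, "ay": -0.1, "az": 0, "grip": 0.86},
])

```text
time_s: 9.07
eef_pos: [0.4795, 0.1018, 0.1091]
eef_rot: [-0.559, 0.629, 0.44, -0.314]
wrist_force: [0.8, 3.1, -1.2]
opening: 0.152
```

```bash
python3 -c "
from h import *
st()"
```

```text
p [0.4795 0.1018 0.1091] op 0.152 Ft [3.  1.4 0.8] Tt [ 0.2  -0.02 -0.38] q [-0.05  0.07  2.08  0.03  0.79 -1.19] t 9.075
```

Call:
apply_moves([
  {"x": 0, "y": 0, "z": 0, "ax": 0, "ay": -0.05, "az": 0, "grip": 0.86},
  {"x": 0, "y": 0, "z": 0, "ax": 0, "ay": -0.1, "az": 0, "grip": 0.86},
  {"x": 0, "y": 0, "z": 0, "ax": 0, "ay": -0.1, "az": 0, "grip": 0.86},
])

```text
time_s: 9.45
eef_pos: [0.4796, 0.1019, 0.1091]
eef_rot: [-0.537, 0.613, 0.466, -0.344]
wrist_force: [2.3, 2.2, -0.4]
opening: 0.151
```

```bash
python3 -c "
from h import *
st()
im=vision.camera('scene')[:,:,::-1];cv2.imwrite('pics/d5.png',cv2.resize(im[100:240,240:440],None,fx=4,fy=4,interpolation=2))"
```

```text
p [0.4796 0.1019 0.1091] op 0.151 Ft [ 2.8  0.9 -1.3] Tt [ 0.21 -0.03 -0.51] q [-0.05  0.07  2.08  0.03  0.79 -1.29] t 9.45
```

View pics/d5.png

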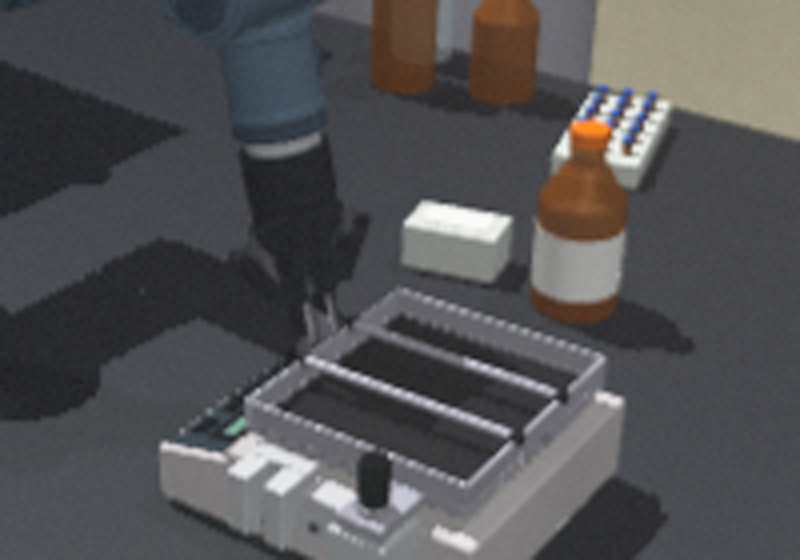

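The solvent bottle and wipe box are untouched, and the fingers are on the dial. It has turned 2.65 rad with no stop yet (maximum start is 3.6). Continuing.

Call:
apply_moves([
  {"x": 0, "y": 0, "z": 0, "ax": 0, "ay": -0.07, "az": 0, "grip": 0.86},
  {"x": 0, "y": 0, "z": 0, "ax": 0, "ay": -0.14, "az": 0, "grip": 0.86},
  {"x": 0, "y": 0, "z": 0, "ax": 0, "ay": -0.2, "az": 0, "grip": 0.86},
  {"x": 0, "y": 0, "z": 0, "ax": 0, "ay": -0.2, "az": 0, "grip": 0.86},
])

```text
time_s: 10.0
eef_pos: [0.4796, 0.102, 0.1092]
eef_rot: [-0.488, 0.576, 0.517, -0.403]
wrist_force: [1.1, 3.3, -1.2]
opening: 0.153
```

```bash
python3 -c "
from h import *
st()"
```

```text
p [0.4796 0.102  0.1092] op 0.153 Ft [ 3.4  1.4 -0.3] Tt [ 0.05 -0.03 -0.67] q [-0.05  0.07  2.08  0.03  0.79 -1.49] t 10.0
```

Call:
apply_moves([
  {"x": 0, "y": 0, "z": 0, "ax": 0, "ay": -0.07, "az": 0, "grip": 0.86},
  {"x": 0, "y": 0, "z": 0, "ax": 0, "ay": -0.14, "az": 0, "grip": 0.86},
  {"x": 0, "y": 0, "z": 0, "ax": 0, "ay": -0.2, "az": 0, "grip": 0.86},
  {"x": 0, "y": 0, "z": 0, "ax": 0, "ay": -0.2, "az": 0, "grip": 0.86},
])

```text
time_s: 10.5
eef_pos: [0.4796, 0.1022, 0.1092]
eef_rot: [-0.435, 0.534, 0.563, -0.457]
wrist_force: [1.8, 4.2, -0.5]
opening: 0.153
```

```bash
python3 -c "
from h import *
st()"
```

```text
p [0.4796 0.1022 0.1092] op 0.153 Ft [ 4.1  0.9 -1.8] Tt [-0.04 -0.02 -0.8 ] q [-0.05  0.07  2.08  0.03  0.79 -1.69] t 10.5
```

Call:
apply_moves([
  {"x": 0, "y": 0, "z": 0, "ax": 0, "ay": -0.07, "az": 0, "grip": 0.86},
  {"x": 0, "y": 0, "z": 0, "ax": 0, "ay": -0.14, "az": 0, "grip": 0.86},
  {"x": 0, "y": 0, "z": 0, "ax": 0, "ay": -0.2, "az": 0, "grip": 0.86},
  {"x": 0, "y": 0, "z": 0, "ax": 0, "ay": -0.2, "az": 0, "grip": 0.86},
])

```text
time_s: 11.0
eef_pos: [0.4802, 0.1021, 0.1096]
eef_rot: [-0.379, 0.487, 0.603, -0.506]
wrist_force: [-10.1, 3.4, 15.6]
opening: 0.191
```

```bash
python3 -c "
from h import *
st()"
```

```text
p [0.4802 0.1021 0.1096] op 0.191 Ft [  5.1 -17.3   5.6] Tt [ 0.99  0.59 -0.77] q [-0.05  0.07  2.08  0.03  0.79 -1.88] t 11.0
```

Call:
apply_moves([
  {"x": 0, "y": 0, "z": 0, "ax": 0, "ay": -0.07, "az": 0, "grip": 0.86},
  {"x": 0, "y": 0, "z": 0, "ax": 0, "ay": -0.14, "az": 0, "grip": 0.86},
  {"x": 0, "y": 0, "z": 0, "ax": 0, "ay": -0.2, "az": 0, "grip": 0.86},
  {"x": 0, "y": 0, "z": 0, "ax": 0, "ay": -0.2, "az": 0, "grip": 0.86},
])

```text
time_s: 11.5
eef_pos: [0.4807, 0.1022, 0.1101]
eef_rot: [-0.319, 0.436, 0.637, -0.55]
wrist_force: [1.5, 3.3, 3.5]
opening: 0.205
```

```bash
python3 -c "
from h import *
st()"
```

```text
p [0.4807 0.1022 0.1101] op 0.205 Ft [ 2.1 -3.  -3.4] Tt [-0.39  3.66 -0.44] q [-0.05  0.07  2.08  0.03  0.79 -2.08] t 11.5
```

The stop is reached: torque rose to 3.7 N m and the jaws were pried open to 0.2, after about 3.15 rad. Open and withdraw along the axis.

Call:
apply_moves([
  {"x": 0, "y": 0, "z": 0, "ax": 0, "ay": 0, "az": 0, "grip": 0.6},
  {"x": 0, "y": 0, "z": 0, "ax": 0, "ay": 0, "az": 0, "grip": 0.5},
  {"x": 0, "y": 0, "z": 0, "ax": 0, "ay": 0, "az": 0, "grip": 0.5},
  {"x": 0, "y": -4, "z": 0, "ax": 0, "ay": 0, "az": 0, "grip": 0.5},
  {"x": 0, "y": -9, "z": 0, "ax": 0, "ay": 0, "az": 0, "grip": 0.3},
  {"x": 0, "y": -14, "z": 0, "ax": 0, "ay": 0, "az": 0, "grip": 0.3},
  {"x": 0, "y": -16, "z": 0, "ax": 0, "ay": 0, "az": 0, "grip": 0.3},
])

```text
time_s: 12.38
eef_pos: [0.4485, 0.0998, 0.27]
eef_rot: [-0.317, 0.438, 0.637, -0.549]
wrist_force: [-0.2, -0.3, -0.1]
opening: 0.704
```

Run:
```python
from h import *
st()
for n in ["scene","top"]:
    for q in ["jar_1","bottle_1","flask_1","lock_pin"]:
        if n=="scene" and q=="jar_1": im=vision.camera("scene");cv2.imwrite("pics/s6.png",im[:,:,::-1])
        if n=="top" and q=="jar_1": im=vision.camera("top");cv2.imwrite("pics/t6.png",im[:,:,::-1])
        f=regions_of(n,q);print(n,q,[(np.round(a["rect"],1).tolist(),round(a["p"],2)) for a in f[:4]])
```

```text
p [0.4485 0.0998 0.27  ] op 0.704 Ft [-0.2  0.1  0.3] Tt [ 0.12 -0.   -0.04] q [-0.06 -0.25  2.01  0.03  1.17 -2.07] t 12.375
scene jar_1 [([287.5, 264.7, 23.0, 24.6], 0.8)]
scene bottle_1 [([226.3, 266.5, 22.3, 26.3], 0.76), ([224.6, 300.2, 21.5, 29.5], 0.59), ([246.9, 281.1, 13.7, 29.1], 0.56)]
scene flask_1 [([210.6, 254.2, 11.0, 32.6], 0.58)]
scene lock_pin [([316.1, 181.6, 12.0, 6.4], 0.71), ([247.0, 281.7, 18.2, 26.2], 0.67), ([333.0, 221.4, 11.3, 15.5], 0.5), ([345.8, 205.4, 87.7, 61.8], 0.5)]
top jar_1 [([401.5, 166.4, 19.2, 17.0], 0.64)]
top bottle_1 [([442.1, 178.8, 18.0, 15.1], 0.76), ([440.4, 207.9, 18.3, 14.6], 0.66), ([468.1, 174.9, 23.5, 16.9], 0.54)]
top flask_1 [([443.9, 227.9, 22.5, 18.0], 0.81), ([405.1, 135.3, 45.2, 39.8], 0.46)]
top lock_pin [([360.6, 139.5, 10.1, 16.2], 0.57)]
```

View pics/s6.png

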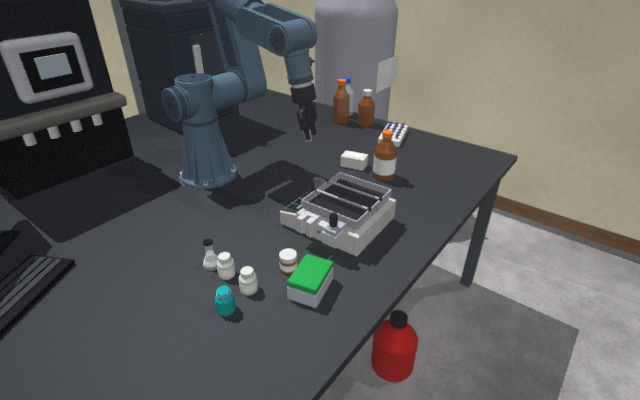

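View pics/t6.png

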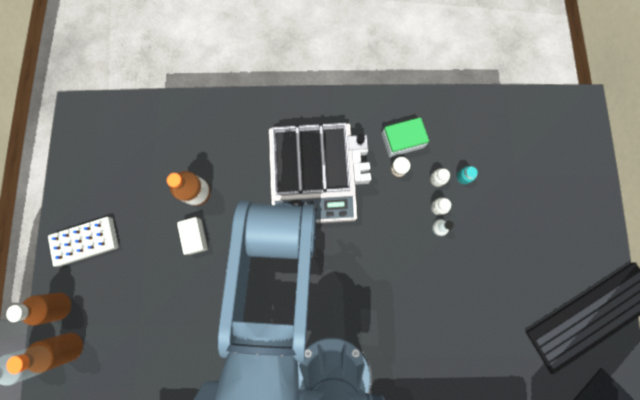

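All objects on the left are background or leave-alone items, so there are four samples. I triangulate the lid centres picked from the crops and check their heights against the known ones.

```bash
cat > v.py <<'E'
from h import *
V={"jar":((288,253.75),(401.5,165.5),.058),"botA":((247,269.5),(444,174.25),.068),"botB":((224.25,255),(445,202.5),.068),"flask":((208,241.25),(449,224.75),.088)}
if __name__=="__main__":
    for k,(a,b,z) in V.items():
        X,e=tri(np.add(a,-.4),np.add(b,-.4));print(k,X.round(4),e.round(4),onz("scene",a,z).round(4),onz("top",b,z).round(4))
    # turquoise / tip box
    print(onz("top",(472,173),.068),[onz("top",(370+u/4,100+v/4),.065).round(3) for u,v in [(57,112),(205,70),(237,163),(90,207)]])
    S=np.load("S.npy");print(S)
E
python3 v.py
```

```text
jar [ 0.6248 -0.2209  0.0585] 0.0023 [ 0.6256 -0.2219  0.058 ] [ 0.6244 -0.2214  0.058 ]
botA [ 0.5932 -0.3457  0.0711] 0.0021 [ 0.5916 -0.3446  0.068 ] [ 0.5934 -0.347   0.068 ]
botB [ 0.5053 -0.3437  0.0729] 0.006 [ 0.5    -0.3425  0.068 ] [ 0.5067 -0.3441  0.068 ]
flask [ 0.4386 -0.3445  0.0883] 0.0026 [ 0.4394 -0.3455  0.088 ] [ 0.4382 -0.3447  0.088 ]
[ 0.59659515 -0.43297518  0.068     ] [array([ 0.744, -0.172,  0.065]), array([ 0.777, -0.29 ,  0.065]), array([ 0.701, -0.31 ,  0.065]), array([ 0.666, -0.194,  0.065])]
[0.63124323 0.05396257 0.04993857]
```

Heights check out (58, 71, 73, 88 mm against 58, 68, 68, 88). The jar stands 22 mm from the tip box, so I'll open the jaws parallel to the box edge (φ = −1.28). First I go high above the jar while turning partway.

```bash
cat >> h.py <<'E'
def plan(pos,phi):
    d,r=rows(np.array(pos),down(phi));print("move",np.round(d,2).tolist(),"rot",np.round(r,3).tolist(),"|rot|",round(float(np.linalg.norm(r)),2),"maxrows",round(max(np.linalg.norm(d)/6.25,np.linalg.norm(r)/.187),1))
E
python3 -c "
from h import *
st();plan([.60,-.15,.25],.1)
"
```

```text
p [0.4475 0.0999 0.2655] op 0.698 Ft [ 0.3  0.1 -0.2] Tt [ 0.11  0.06 -0.04] q [-0.06 -0.24  2.01  0.03  1.17 -2.07] t 12.875
move [-28.89, 4.26, -2.67] rot [0.2, 1.901, 0.133] |rot| 1.92 maxrows 10.2
```

Call:
apply_moves([
  {"x": -28.9, "y": 1, "z": -2.7, "ax": 0.2, "ay": 1.9, "az": 0.133, "grip": 0.2},
  {"x": -28.9, "y": 1, "z": -2.7, "ax": 0.2, "ay": 1.9, "az": 0.133, "grip": 0.2},
  {"x": -28.9, "y": 1, "z": -2.7, "ax": 0.2, "ay": 1.9, "az": 0.133, "grip": 0.2},
  {"x": -28.9, "y": 1, "z": -2.7, "ax": 0.2, "ay": 1.9, "az": 0.133, "grip": 0.2},
  {"x": -28.9, "y": 1, "z": -2.7, "ax": 0.2, "ay": 1.9, "az": 0.133, "grip": 0.2},
  {"x": -28.9, "y": 1, "z": -2.7, "ax": 0.2, "ay": 1.9, "az": 0.133, "grip": 0.2},
  {"x": -28.9, "y": 1, "z": -2.7, "ax": 0.2, "ay": 1.9, "az": 0.133, "grip": 0.2},
  {"x": -28.9, "y": 1, "z": -2.7, "ax": 0.2, "ay": 1.9, "az": 0.133, "grip": 0.2},
  {"x": -28.9, "y": 1, "z": -2.7, "ax": 0.2, "ay": 1.9, "az": 0.133, "grip": 0.2},
  {"x": -28.9, "y": 1, "z": -2.7, "ax": 0.2, "ay": 1.9, "az": 0.133, "grip": 0.2},
])

```text
time_s: 14.12
eef_pos: [0.5936, -0.1504, 0.2809]
eef_rot: [-0.704, 0.707, 0.048, -0.047]
wrist_force: [0.2, 0.5, -0.3]
opening: 0.801
```

```bash
python3 -c "
from h import *
st();plan([.625,-.2215,.2],-1.277);plan([.625,-.2215,.11],-1.277);plan([.625,-.2215,.046],-1.277)
im=vision.camera('top');cv2.imwrite('pics/t7.png',im[:,:,::-1])
c=im[110:240,255:500,::-1];cv2.imwrite('pics/t7c.png',cv2.resize(c,None,fx=3.2,fy=3.2,interpolation=2))
"
```

```text
p [ 0.5936 -0.1504  0.2809] op 0.801 Ft [0.2 0.3 0.5] Tt [-0.03  0.03 -0.05] q [-0.44  0.24  1.48 -0.    1.41 -0.57] t 14.125
move [2.15, 8.12, -7.44] rot [0.002, 1.411, 0.003] |rot| 1.41 maxrows 7.5
move [2.15, 17.12, -7.41] rot [0.002, 1.411, 0.003] |rot| 1.41 maxrows 7.5
move [2.14, 23.52, -7.39] rot [0.002, 1.411, 0.003] |rot| 1.41 maxrows 7.5
```

View pics/t7c.png

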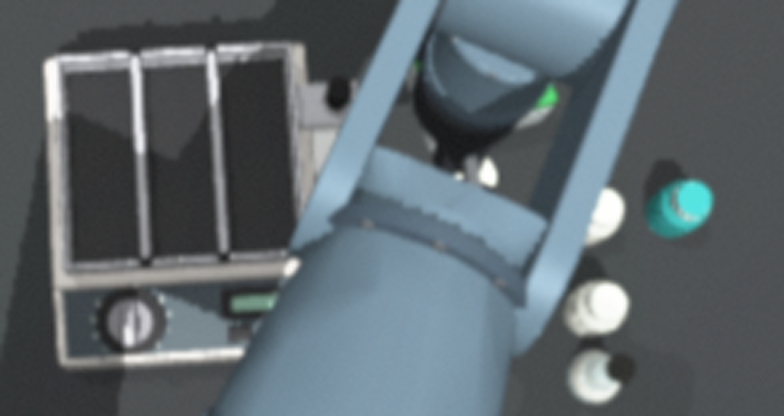

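The dial bar at (130,325) in the crop is near vertical again, as expected after about π. The jar is visible below the gripper. Next I go above the jar, then down.

Call:
apply_moves([
  {"x": 2.1, "y": 5, "z": -7.4, "ax": 0, "ay": 1.411, "az": 0, "grip": 0.22},
  {"x": 2.1, "y": 7, "z": -7.4, "ax": 0, "ay": 1.411, "az": 0, "grip": 0.22},
  {"x": 2.1, "y": 10, "z": -7.4, "ax": 0, "ay": 1.411, "az": 0, "grip": 0.22},
  {"x": 2.1, "y": 13, "z": -7.4, "ax": 0, "ay": 1.411, "az": 0, "grip": 0.22},
  {"x": 2.1, "y": 13, "z": -7.4, "ax": 0, "ay": 1.411, "az": 0, "grip": 0.22},
  {"x": 2.1, "y": 13, "z": -7.4, "ax": 0, "ay": 1.411, "az": 0, "grip": 0.22},
  {"x": 2.1, "y": 13, "z": -7.4, "ax": 0, "ay": 1.411, "az": 0, "grip": 0.22},
  {"x": 2.1, "y": 13, "z": -7.4, "ax": 0, "ay": 1.411, "az": 0, "grip": 0.22},
])

```text
time_s: 15.18
eef_pos: [0.6237, -0.2217, 0.1502]
eef_rot: [-0.565, 0.567, -0.424, 0.424]
wrist_force: [-0.6, -1.0, 0.3]
opening: 0.781
```

```bash
python3 -c "
from h import *
st();plan([.625,-.2215,.11],-1.277);plan([.625,-.2215,.046],-1.277)
im=vision.camera('scene');cv2.imwrite('pics/s8.png',cv2.resize(im[200:320,190:350,::-1],None,fx=4,fy=4,interpolation=2))
"
```

```text
p [ 0.6237 -0.2217  0.1502] op 0.781 Ft [ 0.8 -0.3 -0.9] Tt [ 0.01 -0.03  0.05] q [-0.52  0.47  1.46 -0.    1.21  0.77] t 15.175
move [0.01, 4.02, 0.13] rot [0.001, -0.009, 0.002] |rot| 0.01 maxrows 0.6
move [-0.01, 10.42, 0.14] rot [0.001, -0.009, 0.002] |rot| 0.01 maxrows 1.7
```

View pics/s8.png

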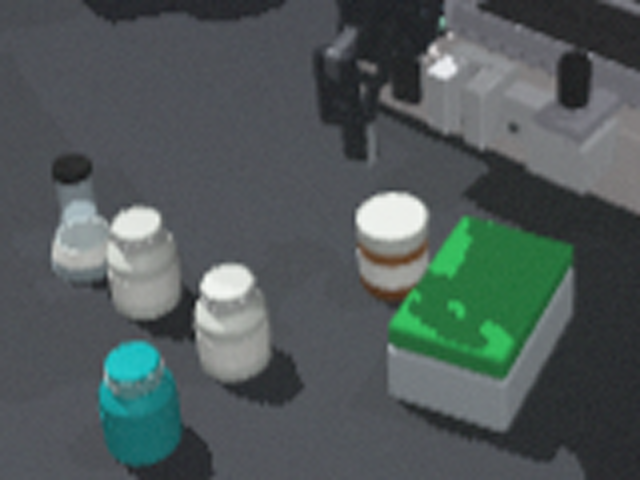

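Call:
apply_moves([
  {"x": 0, "y": 4, "z": 0.1, "ax": 0, "ay": 0, "az": 0, "grip": 0.22},
  {"x": 0, "y": 7, "z": 0.1, "ax": 0, "ay": 0, "az": 0, "grip": 0.22},
  {"x": 0, "y": 10.4, "z": 0.1, "ax": 0, "ay": 0, "az": 0, "grip": 0.22},
  {"x": 0, "y": 10.4, "z": 0.1, "ax": 0, "ay": 0, "az": 0, "grip": 0.22},
  {"x": 0, "y": 10.4, "z": 0.1, "ax": 0, "ay": 0, "az": 0, "grip": 0.4},
  {"x": 0, "y": 10.4, "z": 0.1, "ax": 0, "ay": 0, "az": 0, "grip": 0.5},
  {"x": 0, "y": 10.4, "z": 0.1, "ax": 0, "ay": 0, "az": 0, "grip": 0.6},
  {"x": 0, "y": 10.4, "z": 0.1, "ax": 0, "ay": 0, "az": 0, "grip": 0.6},
])

```text
time_s: 16.23
eef_pos: [0.6255, -0.2221, 0.0477]
eef_rot: [-0.565, 0.566, -0.424, 0.426]
wrist_force: [-0.3, -0.1, 6.2]
opening: 0.569
```

```bash
python3 -c "
from h import *
st()
im=vision.camera('scene');cv2.imwrite('pics/s9.png',cv2.resize(im[200:320,190:350,::-1],None,fx=4,fy=4,interpolation=2))
"
```

```text
p [ 0.6255 -0.2221  0.0477] op 0.569 Ft [-0.  -6.2 -0.3] Tt [-0.07 -0.    0.07] q [-0.52  0.61  1.49 -0.    1.04  0.77] t 16.225
```

View pics/s9.png

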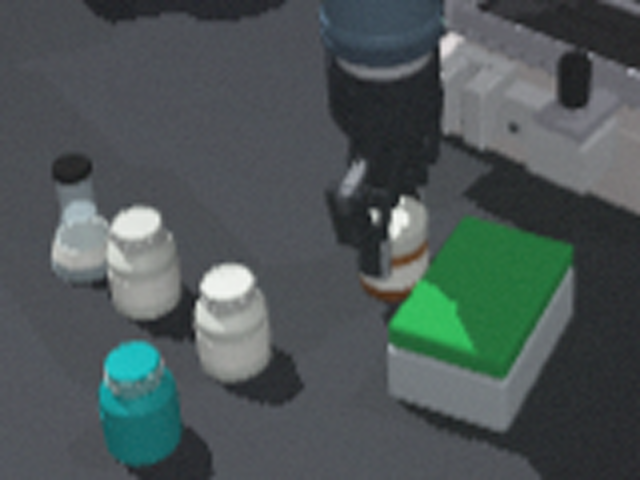

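Jar gripped (48 mm opening, TCP z 0.0477). Lift and plan the carry to the right lane, back position.

Call:
apply_moves([
  {"x": 0, "y": -3, "z": 0, "ax": 0, "ay": 0, "az": 0, "grip": 0.65},
  {"x": 0, "y": -7, "z": 0, "ax": 0, "ay": 0, "az": 0, "grip": 0.65},
  {"x": 0, "y": -12, "z": 0, "ax": 0, "ay": 0, "az": 0, "grip": 0.65},
  {"x": 0, "y": -17, "z": 0, "ax": 0, "ay": 0, "az": 0, "grip": 0.65},
  {"x": 0, "y": -19, "z": 0, "ax": 0, "ay": 0, "az": 0, "grip": 0.65},
])

```text
time_s: 16.9
eef_pos: [0.6264, -0.2221, 0.2416]
eef_rot: [-0.565, 0.566, -0.422, 0.428]
wrist_force: [-0.1, -1.1, -1.1]
opening: 0.567
```

```bash
cat >> h.py <<'E'
def slot(x,y):
    S=np.load("S.npy");c,s=np.cos(S[2]),np.sin(S[2]);return np.array([S[0]+c*x-s*y,S[1]+s*x+c*y])
E
python3 -c "
from h import *
st();a=slot(.046,-.072);print(a);plan([*a,.235],.05);plan([*a,.15],.05)
"
```

```text
p [ 0.6264 -0.2221  0.2416] op 0.567 Ft [ 1.   1.1 -0.4] Tt [0.   0.04 0.  ] q [-0.52  0.38  1.38 -0.    1.37  0.77] t 16.9
[ 0.68077996 -0.01565145]
move [-18.32, 0.58, 10.96] rot [0.001, -1.339, 0.01] |rot| 1.34 maxrows 7.2
move [-18.39, 9.07, 10.92] rot [0.001, -1.339, 0.01] |rot| 1.34 maxrows 7.2
```

Call:
apply_moves([
  {"x": -4, "y": 0, "z": 2.5, "ax": 0, "ay": -0.17, "az": 0, "grip": 0.65},
  {"x": -8, "y": 0, "z": 5, "ax": 0, "ay": -0.34, "az": 0, "grip": 0.65},
  {"x": -12, "y": 0.2, "z": 7.5, "ax": 0, "ay": -0.51, "az": 0, "grip": 0.65},
  {"x": -16, "y": 0.4, "z": 9.5, "ax": 0, "ay": -0.68, "az": 0, "grip": 0.65},
  {"x": -18.3, "y": 0.6, "z": 11, "ax": 0, "ay": -0.85, "az": 0.01, "grip": 0.65},
  {"x": -18.3, "y": 0.6, "z": 11, "ax": 0, "ay": -1.02, "az": 0.01, "grip": 0.65},
  {"x": -18.3, "y": 0.6, "z": 11, "ax": 0, "ay": -1.19, "az": 0.01, "grip": 0.65},
  {"x": -18.3, "y": 0.6, "z": 11, "ax": 0, "ay": -1.34, "az": 0.01, "grip": 0.65},
  {"x": -18.3, "y": 0.6, "z": 11, "ax": 0, "ay": -1.34, "az": 0.01, "grip": 0.65},
  {"x": -18.3, "y": 0.6, "z": 11, "ax": 0, "ay": -1.34, "az": 0.01, "grip": 0.65},
])

```text
time_s: 18.15
eef_pos: [0.6808, -0.0158, 0.2338]
eef_rot: [-0.707, 0.707, 0.016, -0.018]
wrist_force: [-0.6, -1.4, -0.5]
opening: 0.566
```

```bash
python3 -c "
from h import *
st();a=slot(.046,-.072);plan([*a,.16],.05);plan([*a,.149],.05)
im=vision.camera('scene');cv2.imwrite('pics/s10.png',cv2.resize(im[130:260,260:420,::-1],None,fx=4,fy=4,interpolation=2))
"
```

```text
p [ 0.6808 -0.0158  0.2338] op 0.566 Ft [-0.7  0.5 -1.4] Tt [ 0.02 -0.01 -0.01] q [-0.2   0.43  1.33 -0.    1.38 -0.24] t 18.15
move [0.01, 7.38, 0.01] rot [0.0, -0.002, -0.002] |rot| 0.0 maxrows 1.2
move [0.02, 8.48, 0.01] rot [0.0, -0.002, -0.002] |rot| 0.0 maxrows 1.4
```

View pics/s10.png

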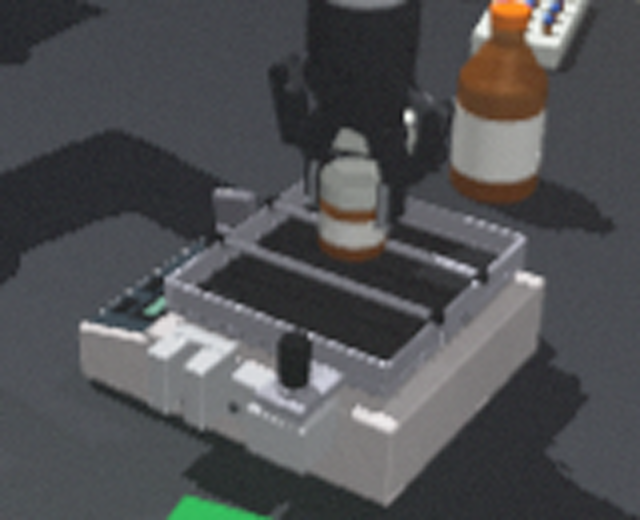

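The jar is held upright above the lane. Lower it and release.

Call:
apply_moves([
  {"x": 0, "y": 4, "z": 0, "ax": 0, "ay": 0, "az": 0, "grip": 0.65},
  {"x": 0, "y": 7, "z": 0, "ax": 0, "ay": 0, "az": 0, "grip": 0.65},
  {"x": 0, "y": 8, "z": 0, "ax": 0, "ay": 0, "az": 0, "grip": 0.65},
  {"x": 0, "y": 8.4, "z": 0, "ax": 0, "ay": 0, "az": 0, "grip": 0.65},
  {"x": 0, "y": 8.5, "z": 0, "ax": 0, "ay": 0, "az": 0, "grip": 0.65},
  {"x": 0, "y": 8.5, "z": 0, "ax": 0, "ay": 0, "az": 0, "grip": 0.65},
])

```text
time_s: 18.95
eef_pos: [0.6815, -0.016, 0.1505]
eef_rot: [-0.707, 0.707, 0.017, -0.017]
wrist_force: [0.2, -0.4, -1.1]
opening: 0.565
```

```bash
python3 -c "
from h import *
st()
im=vision.camera('scene');cv2.imwrite('pics/s11.png',cv2.resize(im[130:260,260:420,::-1],None,fx=4,fy=4,interpolation=2))
"
```

```text
p [ 0.6815 -0.016   0.1505] op 0.565 Ft [ 0.2  1.1 -0.4] Tt [ 0.04 -0.01  0.03] q [-0.2   0.51  1.4  -0.    1.23 -0.24] t 18.95
```

View pics/s11.png

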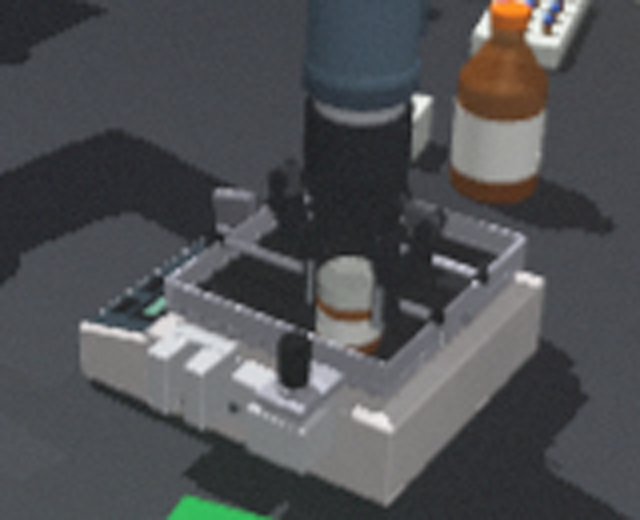

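The jar sits within the right lane, about 2–3 mm above the floor. Lower 3 mm, open to 60 mm, and rise.

Call:
apply_moves([
  {"x": 0, "y": 0.15, "z": 0, "ax": 0, "ay": 0, "az": 0, "grip": 0.65},
  {"x": 0, "y": 0.3, "z": 0, "ax": 0, "ay": 0, "az": 0, "grip": 0.65},
  {"x": 0, "y": 0.3, "z": 0, "ax": 0, "ay": 0, "az": 0, "grip": 0.65},
  {"x": 0, "y": 0.3, "z": 0, "ax": 0, "ay": 0, "az": 0, "grip": 0.4},
  {"x": 0, "y": 0.3, "z": 0, "ax": 0, "ay": 0, "az": 0, "grip": 0.3},
  {"x": 0, "y": 0.3, "z": 0, "ax": 0, "ay": 0, "az": 0, "grip": 0.28},
  {"x": 0, "y": -2, "z": 0, "ax": 0, "ay": 0, "az": 0, "grip": 0.28},
  {"x": 0, "y": -6, "z": 0, "ax": 0, "ay": 0, "az": 0, "grip": 0.28},
  {"x": 0, "y": -9, "z": 0, "ax": 0, "ay": 0, "az": 0, "grip": 0.22},
])

```text
time_s: 20.12
eef_pos: [0.6818, -0.0159, 0.2421]
eef_rot: [-0.707, 0.707, 0.018, -0.017]
wrist_force: [-0.0, -0.7, -0.1]
opening: 0.774
```

```bash
python3 -c "
from h import *
st()
im=vision.camera('scene');cv2.imwrite('pics/s12.png',cv2.resize(im[140:320,190:390,::-1],None,fx=4,fy=3.3,interpolation=2))
for q in ['bottle_1','flask_1']: print(q,[(np.round(a['xy'],1).tolist(),round(a['p'],2)) for a in pinpoint('scene',q)[:4]])
plan([.5934,-.346,.2],-.785)
"
```

```text
p [ 0.6818 -0.0159  0.2421] op 0.774 Ft [-0.1  0.1 -0.7] Tt [ 0.02  0.   -0.03] q [-0.2   0.42  1.33 -0.    1.39 -0.25] t 20.125
bottle_1 [([226.3, 272.7], 0.95), ([250.4, 291.5], 0.89), ([228.4, 308.9], 0.57)]
flask_1 [([211.2, 266.8], 0.94)]
move [-10.53, 4.28, -32.51] rot [0.0, 0.834, 0.005] |rot| 0.83 maxrows 5.5
```

View pics/s12.png

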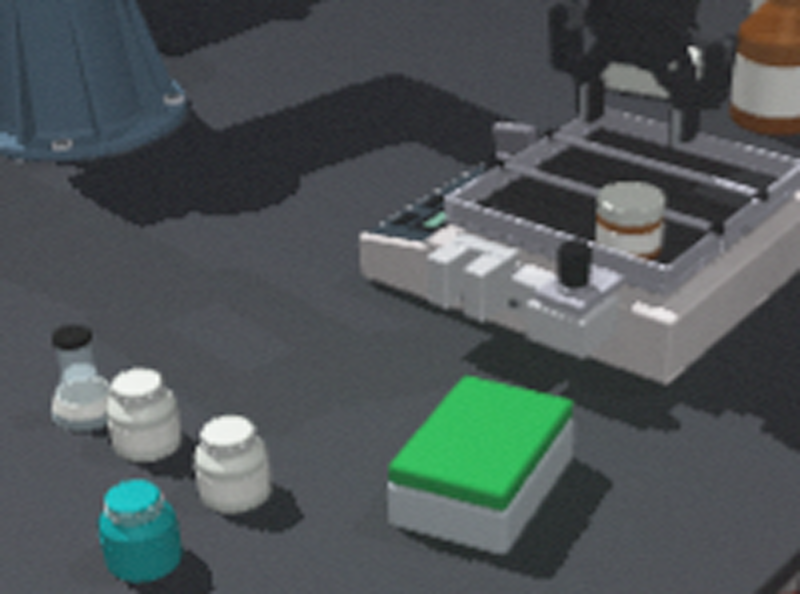

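The jar stands in the right lane and the others are unmoved. Next is bottle A (white, scene (249,281)), jaws diagonal to stay clear of its neighbours.

Call:
apply_moves([
  {"x": -2, "y": 0, "z": -6, "ax": 0, "ay": 0.16, "az": 0, "grip": 0.22},
  {"x": -4, "y": 0, "z": -12, "ax": 0, "ay": 0.33, "az": 0, "grip": 0.22},
  {"x": -6, "y": 1, "z": -18, "ax": 0, "ay": 0.5, "az": 0, "grip": 0.22},
  {"x": -8, "y": 3, "z": -24, "ax": 0, "ay": 0.67, "az": 0, "grip": 0.22},
  {"x": -9.5, "y": 6, "z": -29.5, "ax": 0, "ay": 0.83, "az": 0, "grip": 0.22},
  {"x": -10.5, "y": 10, "z": -32.5, "ax": 0, "ay": 0.83, "az": 0, "grip": 0.22},
  {"x": -10.5, "y": 11, "z": -32.5, "ax": 0, "ay": 0.83, "az": 0, "grip": 0.22},
  {"x": -10.5, "y": 11, "z": -32.5, "ax": 0, "ay": 0.83, "az": 0, "grip": 0.22},
])

```text
time_s: 21.28
eef_pos: [0.5929, -0.3447, 0.1304]
eef_rot: [0.654, -0.653, 0.269, -0.27]
wrist_force: [0.6, 0.2, 0.4]
opening: 0.781
```

```bash
python3 -c "
from h import *
st();plan([.5934,-.346,.046],-.785)
im=vision.camera('scene');cv2.imwrite('pics/s13.png',cv2.resize(im[200:320,190:350,::-1],None,fx=4,fy=4,interpolation=2))
"
```

```text
p [ 0.5929 -0.3447  0.1304] op 0.781 Ft [ 0.3 -0.4  0.6] Tt [-0.02 -0.01  0.01] q [-0.7   0.54  1.4   0.    1.2   0.08] t 21.275
move [0.13, 8.44, -0.08] rot [-0.002, 0.003, -0.0] |rot| 0.0 maxrows 1.4
```

View pics/s13.png

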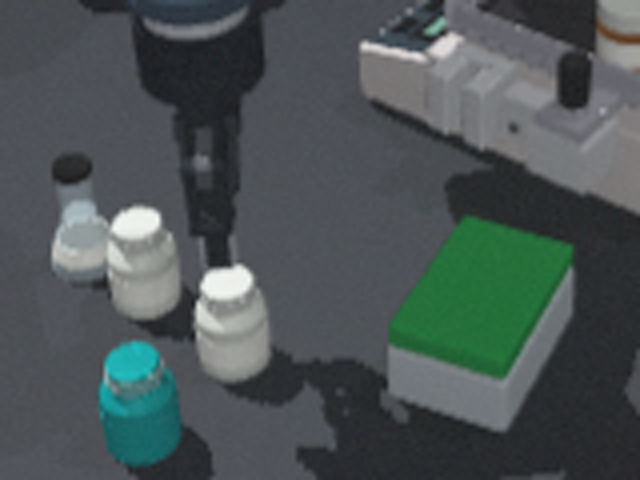

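Call:
apply_moves([
  {"x": 0.1, "y": 3, "z": -0.1, "ax": 0, "ay": 0, "az": 0, "grip": 0.22},
  {"x": 0.1, "y": 6, "z": -0.1, "ax": 0, "ay": 0, "az": 0, "grip": 0.22},
  {"x": 0.1, "y": 8.4, "z": -0.1, "ax": 0, "ay": 0, "az": 0, "grip": 0.22},
  {"x": 0.1, "y": 8.4, "z": -0.1, "ax": 0, "ay": 0, "az": 0, "grip": 0.22},
  {"x": 0.1, "y": 8.4, "z": -0.1, "ax": 0, "ay": 0, "az": 0, "grip": 0.4},
  {"x": 0.1, "y": 8.4, "z": -0.1, "ax": 0, "ay": 0, "az": 0, "grip": 0.5},
  {"x": 0.1, "y": 8.4, "z": -0.1, "ax": 0, "ay": 0, "az": 0, "grip": 0.6},
  {"x": 0.1, "y": 8.4, "z": -0.1, "ax": 0, "ay": 0, "az": 0, "grip": 0.6},
])

```text
time_s: 22.32
eef_pos: [0.5957, -0.3471, 0.0505]
eef_rot: [0.654, -0.654, 0.267, -0.272]
wrist_force: [1.0, 0.9, 6.9]
opening: 0.53
```

```bash
python3 -c "
from h import *
st()
im=vision.camera('scene');cv2.imwrite('pics/s14.png',cv2.resize(im[200:320,190:350,::-1],None,fx=4,fy=4,interpolation=2))
"
```

```text
p [ 0.5957 -0.3471  0.0505] op 0.53 Ft [ 0.2 -6.9  1.4] Tt [0.15 0.02 0.19] q [-0.7   0.65  1.42  0.    1.07  0.08] t 22.325
```

View pics/s14.png

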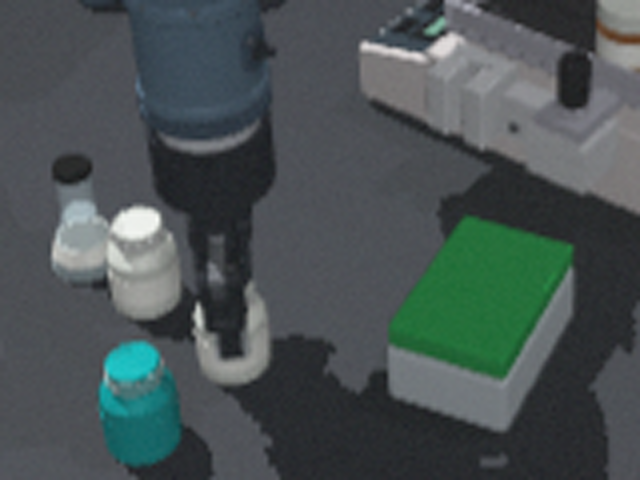

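Gripped a bit high: the pad centre is at the shoulder edge. Open, go 8 mm lower and close again.

Call:
apply_moves([
  {"x": 0, "y": 0, "z": 0, "ax": 0, "ay": 0, "az": 0, "grip": 0.35},
  {"x": 0, "y": 0, "z": 0, "ax": 0, "ay": 0, "az": 0, "grip": 0.3},
  {"x": 0, "y": 0.8, "z": 0, "ax": 0, "ay": 0, "az": 0, "grip": 0.3},
  {"x": 0, "y": 1.2, "z": 0, "ax": 0, "ay": 0, "az": 0, "grip": 0.3},
  {"x": 0, "y": 1.2, "z": 0, "ax": 0, "ay": 0, "az": 0, "grip": 0.4},
  {"x": 0, "y": 1.2, "z": 0, "ax": 0, "ay": 0, "az": 0, "grip": 0.5},
  {"x": 0, "y": 1.2, "z": 0, "ax": 0, "ay": 0, "az": 0, "grip": 0.6},
  {"x": 0, "y": 1.2, "z": 0, "ax": 0, "ay": 0, "az": 0, "grip": 0.65},
])

```text
time_s: 23.38
eef_pos: [0.5957, -0.3471, 0.0385]
eef_rot: [0.654, -0.654, 0.267, -0.272]
wrist_force: [0.3, -0.1, -0.9]
opening: 0.543
```

```bash
python3 -c "
from h import *
st()
"
```

```text
p [ 0.5957 -0.3471  0.0385] op 0.543 Ft [0.3 0.9 0.1] Tt [ 0.01 -0.02  0.  ] q [-0.7   0.66  1.42  0.    1.05  0.08] t 23.375
```

Call:
apply_moves([
  {"x": 0, "y": -3, "z": 0, "ax": 0, "ay": 0, "az": 0, "grip": 0.65},
  {"x": 0, "y": -7, "z": 0, "ax": 0, "ay": 0, "az": 0, "grip": 0.65},
  {"x": 0, "y": -12, "z": 0, "ax": 0, "ay": 0, "az": 0, "grip": 0.65},
  {"x": 0, "y": -17, "z": 0, "ax": 0, "ay": 0, "az": 0, "grip": 0.65},
  {"x": 0, "y": -20, "z": 0, "ax": 0, "ay": 0, "az": 0, "grip": 0.65},
])

```text
time_s: 24.0
eef_pos: [0.5951, -0.3472, 0.2422]
eef_rot: [-0.653, 0.654, -0.265, 0.273]
wrist_force: [-0.1, -1.3, -1.2]
opening: 0.54
```

```bash
python3 -c "
from h import *
st();a=slot(-.046,-.072);print(a);plan([*a,.235],.05)
"
```

```text
p [ 0.5951 -0.3472  0.2422] op 0.54 Ft [ 0.8  1.2 -1. ] Tt [ 0.02 -0.03  0.04] q [-0.7   0.43  1.31  0.    1.38  0.08] t 24.0
[ 0.58889466 -0.02024389]
move [-23.46, 0.54, 22.79] rot [0.002, -0.831, 0.011] |rot| 0.83 maxrows 5.2
```

Call:
apply_moves([
  {"x": -4, "y": 0, "z": 3.9, "ax": 0, "ay": -0.14, "az": 0, "grip": 0.65},
  {"x": -8, "y": 0, "z": 7.8, "ax": 0, "ay": -0.28, "az": 0, "grip": 0.65},
  {"x": -12, "y": 0.2, "z": 11.7, "ax": 0, "ay": -0.42, "az": 0, "grip": 0.65},
  {"x": -16, "y": 0.4, "z": 15.6, "ax": 0, "ay": -0.56, "az": 0, "grip": 0.65},
  {"x": -20, "y": 0.5, "z": 19.4, "ax": 0, "ay": -0.7, "az": 0.01, "grip": 0.65},
  {"x": -23.5, "y": 0.5, "z": 22.8, "ax": 0, "ay": -0.83, "az": 0.01, "grip": 0.65},
  {"x": -23.5, "y": 0.5, "z": 22.8, "ax": 0, "ay": -0.83, "az": 0.01, "grip": 0.65},
  {"x": -23.5, "y": 0.5, "z": 22.8, "ax": 0, "ay": -0.83, "az": 0.01, "grip": 0.65},
])

```text
time_s: 25.0
eef_pos: [0.5887, -0.02, 0.2354]
eef_rot: [-0.706, 0.708, 0.018, -0.017]
wrist_force: [-0.2, -0.3, -0.2]
opening: 0.539
```

```bash
python3 -c "
from h import *
st();a=slot(-.046,-.072);plan([*a,.139],.05)
im=vision.camera('scene');cv2.imwrite('pics/s15.png',cv2.resize(im[130:260,260:420,::-1],None,fx=4,fy=4,interpolation=2))
"
```

```text
p [ 0.5887 -0.02    0.2354] op 0.539 Ft [-0.2  0.2 -0.3] Tt [0.01 0.02 0.05] q [-0.23  0.23  1.59 -0.    1.32 -0.28] t 25.0
move [0.01, 9.64, -0.0] rot [0.002, -0.001, 0.001] |rot| 0.0 maxrows 1.5
```

View pics/s15.png

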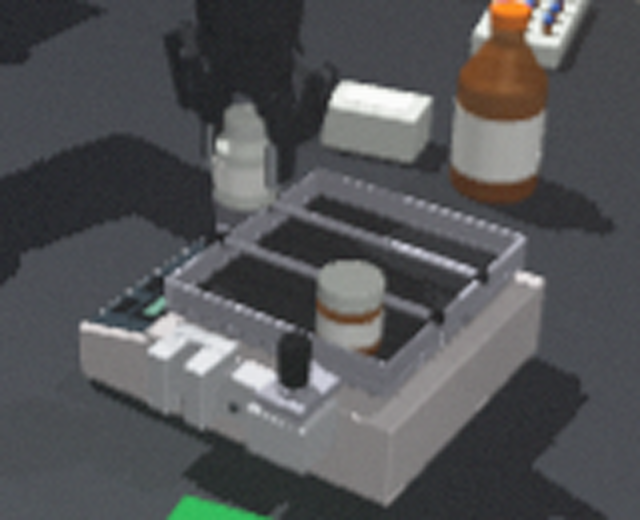

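Call:
apply_moves([
  {"x": 0, "y": 4, "z": 0, "ax": 0, "ay": 0, "az": 0, "grip": 0.65},
  {"x": 0, "y": 7.5, "z": 0, "ax": 0, "ay": 0, "az": 0, "grip": 0.65},
  {"x": 0, "y": 9.2, "z": 0, "ax": 0, "ay": 0, "az": 0, "grip": 0.65},
  {"x": 0, "y": 9.6, "z": 0, "ax": 0, "ay": 0, "az": 0, "grip": 0.65},
  {"x": 0, "y": 9.7, "z": 0, "ax": 0, "ay": 0, "az": 0, "grip": 0.65},
  {"x": 0, "y": 9.7, "z": 0, "ax": 0, "ay": 0, "az": 0, "grip": 0.65},
])

```text
time_s: 25.8
eef_pos: [0.5898, -0.0211, 0.1398]
eef_rot: [-0.706, 0.708, 0.018, -0.016]
wrist_force: [0.3, -0.3, -0.7]
opening: 0.544
```

```bash
python3 -c "
from h import *
st()
im=vision.camera('scene');cv2.imwrite('pics/s16.png',cv2.resize(im[130:260,260:420,::-1],None,fx=4,fy=4,interpolation=2))
"
```

```text
p [ 0.5898 -0.0211  0.1398] op 0.544 Ft [ 0.3  0.7 -0.3] Tt [ 0.03 -0.02  0.02] q [-0.24  0.34  1.66 -0.    1.14 -0.28] t 25.8
```

View pics/s16.png

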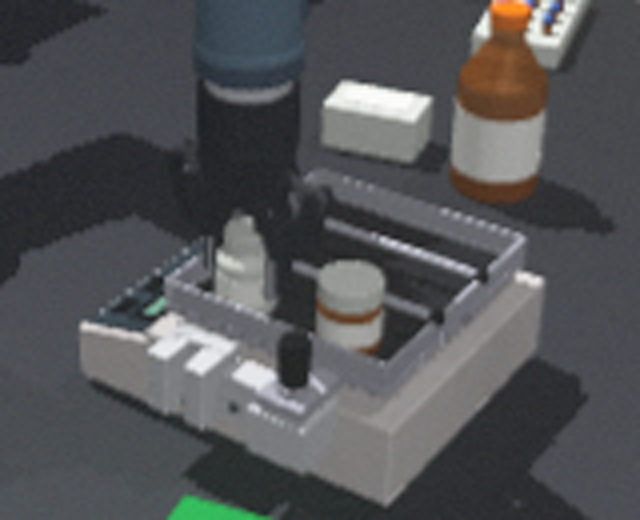

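In the lane and nearly on the floor. Lower another 2 mm, release and rise.

Call:
apply_moves([
  {"x": 0, "y": 0.1, "z": 0, "ax": 0, "ay": 0, "az": 0, "grip": 0.65},
  {"x": 0, "y": 0.2, "z": 0, "ax": 0, "ay": 0, "az": 0, "grip": 0.65},
  {"x": 0, "y": 0.2, "z": 0, "ax": 0, "ay": 0, "az": 0, "grip": 0.65},
  {"x": 0, "y": 0.2, "z": 0, "ax": 0, "ay": 0, "az": 0, "grip": 0.4},
  {"x": 0, "y": 0.2, "z": 0, "ax": 0, "ay": 0, "az": 0, "grip": 0.3},
  {"x": 0, "y": 0.2, "z": 0, "ax": 0, "ay": 0, "az": 0, "grip": 0.3},
  {"x": 0, "y": -2, "z": 0, "ax": 0, "ay": 0, "az": 0, "grip": 0.3},
  {"x": 0, "y": -6, "z": 0, "ax": 0, "ay": 0, "az": 0, "grip": 0.3},
  {"x": 0, "y": -10, "z": 0, "ax": 0, "ay": 0, "az": 0, "grip": 0.22},
])

```text
time_s: 26.98
eef_pos: [0.5891, -0.0207, 0.2405]
eef_rot: [-0.706, 0.708, 0.018, -0.016]
wrist_force: [-0.5, -1.0, -0.3]
opening: 0.782
```

```bash
python3 -c "
from h import *
st()
im=vision.camera('scene');cv2.imwrite('pics/s17.png',cv2.resize(im[140:320,190:390,::-1],None,fx=4,fy=3.3,interpolation=2))
im=vision.camera('top');cv2.imwrite('pics/t17.png',cv2.resize(im[100:250,250:490,::-1],None,fx=3.3,fy=3.3,interpolation=2))
plan([.5065,-.344,.15],1.57);plan([.5065,-.344,.15],-1.0)
"
```

```text
p [ 0.5891 -0.0207  0.2405] op 0.782 Ft [-0.5  0.3 -1. ] Tt [-0.03 -0.03 -0.01] q [-0.24  0.23  1.59 -0.    1.33 -0.28] t 26.975
move [-10.23, 9.6, -31.76] rot [0.014, -1.522, 0.005] |rot| 1.52 maxrows 8.1
move [-10.23, 9.6, -31.76] rot [-0.001, 1.048, 0.014] |rot| 1.05 maxrows 5.6
```

View pics/s17.png

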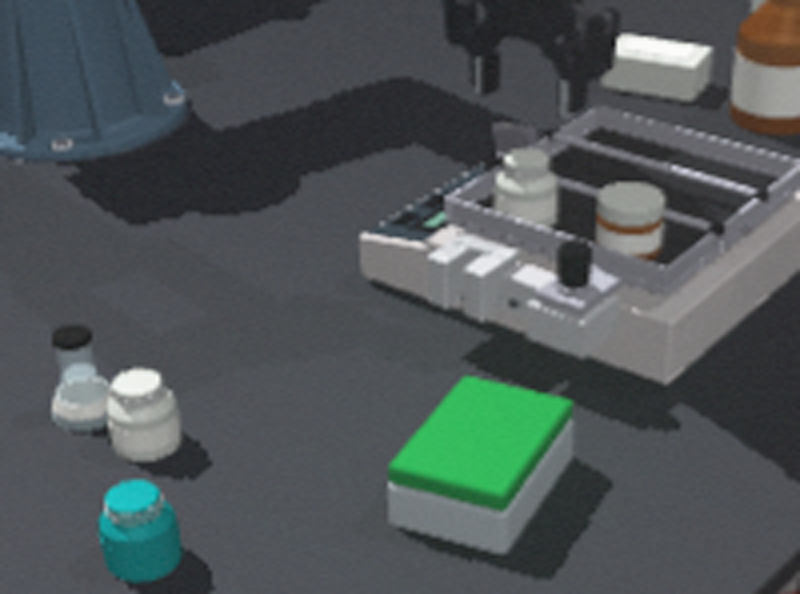

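View pics/t17.png

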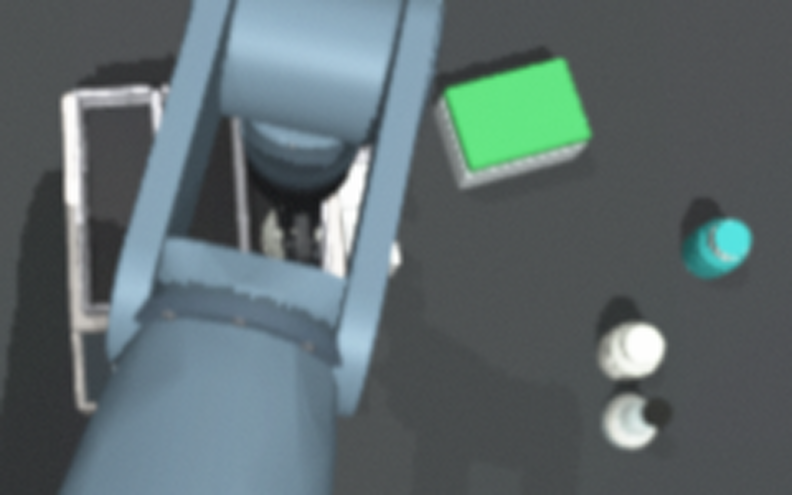

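The jar and the first bottle stand upright in the right lane. Bottle B's cap now measures about (444.5,204.5), so I use x = 0.503. Jaws mainly along y to avoid the flask.

```bash
python3 -c "
from h import *
print(onz('top',(444.5,204.5),.068));plan([.503,-.344,.14],-1.2)"
```

```text
[ 0.50071976 -0.34218054  0.068     ]
move [-10.59, 10.6, -31.74] rot [-0.003, 1.248, 0.014] |rot| 1.25 maxrows 6.7
```

Call:
apply_moves([
  {"x": -2, "y": 0, "z": -6, "ax": 0, "ay": 0.18, "az": 0, "grip": 0.22},
  {"x": -4, "y": 0, "z": -12, "ax": 0, "ay": 0.36, "az": 0, "grip": 0.22},
  {"x": -6, "y": 2, "z": -18, "ax": 0, "ay": 0.54, "az": 0, "grip": 0.22},
  {"x": -8, "y": 4, "z": -24, "ax": 0, "ay": 0.72, "az": 0, "grip": 0.22},
  {"x": -9.6, "y": 6, "z": -29, "ax": 0, "ay": 0.9, "az": 0, "grip": 0.22},
  {"x": -10.6, "y": 8, "z": -31.7, "ax": 0, "ay": 1.08, "az": 0.01, "grip": 0.22},
  {"x": -10.6, "y": 10.5, "z": -31.7, "ax": 0, "ay": 1.25, "az": 0.01, "grip": 0.22},
  {"x": -10.6, "y": 10.5, "z": -31.7, "ax": 0, "ay": 1.25, "az": 0.01, "grip": 0.22},
  {"x": -10.6, "y": 10.5, "z": -31.7, "ax": 0, "ay": 1.25, "az": 0.01, "grip": 0.22},
])

```text
time_s: 28.2
eef_pos: [0.5031, -0.3434, 0.1414]
eef_rot: [0.585, -0.583, 0.397, -0.4]
wrist_force: [0.1, 0.2, 0.3]
opening: 0.782
```

```bash
python3 -c "
from h import *
st();plan([.503,-.343,.038],-1.2)
im=vision.camera('scene');cv2.imwrite('pics/s18.png',cv2.resize(im[200:320,170:330,::-1],None,fx=4,fy=4,interpolation=2))
"
```

```text
p [ 0.5031 -0.3434  0.1414] op 0.782 Ft [-0.1 -0.3  0.2] Tt [ 0.02 -0.08  0.03] q [-0.8   0.37  1.61  0.    1.15  0.4 ] t 28.2
move [-0.06, 10.34, -0.04] rot [-0.004, 0.002, 0.002] |rot| 0.01 maxrows 1.7
```

View pics/s18.png

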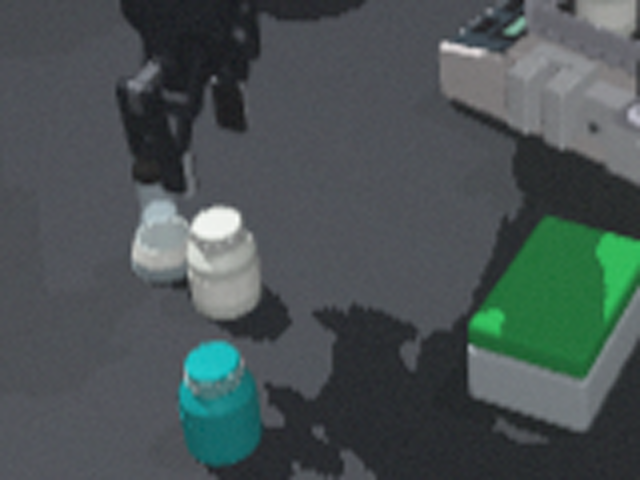

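Call:
apply_moves([
  {"x": 0, "y": 4, "z": 0, "ax": 0, "ay": 0, "az": 0, "grip": 0.22},
  {"x": 0, "y": 7, "z": 0, "ax": 0, "ay": 0, "az": 0, "grip": 0.22},
  {"x": 0, "y": 10, "z": 0, "ax": 0, "ay": 0, "az": 0, "grip": 0.22},
  {"x": 0, "y": 10.3, "z": 0, "ax": 0, "ay": 0, "az": 0, "grip": 0.22},
  {"x": 0, "y": 10.3, "z": 0, "ax": 0, "ay": 0, "az": 0, "grip": 0.4},
  {"x": 0, "y": 10.3, "z": 0, "ax": 0, "ay": 0, "az": 0, "grip": 0.5},
  {"x": 0, "y": 10.3, "z": 0, "ax": 0, "ay": 0, "az": 0, "grip": 0.6},
  {"x": 0, "y": 10.3, "z": 0, "ax": 0, "ay": 0, "az": 0, "grip": 0.65},
])

```text
time_s: 29.25
eef_pos: [0.5054, -0.3447, 0.0413]
eef_rot: [0.585, -0.583, 0.396, -0.402]
wrist_force: [0.5, 1.3, 7.4]
opening: 0.538
```

```bash
python3 -c "
from h import *
st()
im=vision.camera('scene');cv2.imwrite('pics/s19.png',cv2.resize(im[200:320,170:330,::-1],None,fx=4,fy=4,interpolation=2))
"
```

```text
p [ 0.5054 -0.3447  0.0413] op 0.538 Ft [-1.  -7.4  0.9] Tt [ 0.01 -0.07  0.22] q [-0.79  0.52  1.64  0.    0.97  0.4 ] t 29.25
```

View pics/s19.png

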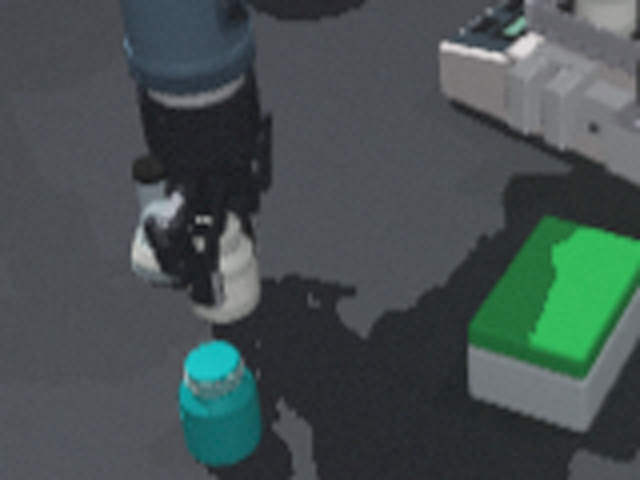

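Call:
apply_moves([
  {"x": 0, "y": -3, "z": 0, "ax": 0, "ay": 0, "az": 0, "grip": 0.65},
  {"x": 0, "y": -7, "z": 0, "ax": 0, "ay": 0, "az": 0, "grip": 0.65},
  {"x": 0, "y": -12, "z": 0, "ax": 0, "ay": 0, "az": 0, "grip": 0.65},
  {"x": 0, "y": -17, "z": 0, "ax": 0, "ay": 0, "az": 0, "grip": 0.65},
  {"x": 0, "y": -21.5, "z": 0, "ax": 0, "ay": 0, "az": 0, "grip": 0.65},
  {"x": 0, "y": -21.5, "z": 0, "ax": 0, "ay": 0, "az": 0, "grip": 0.65},
])

```text
time_s: 30.05
eef_pos: [0.5053, -0.3456, 0.2621]
eef_rot: [-0.584, 0.584, -0.392, 0.405]
wrist_force: [0.3, -0.3, -1.1]
opening: 0.536
```

```bash
python3 -c "
from h import *
st();a=slot(.046,0);print(a);plan([*a,.255],.05)
"
```

```text
p [ 0.5053 -0.3456  0.2621] op 0.536 Ft [0.4 1.1 0.2] Tt [-0.05 -0.03  0.06] q [-0.8   0.25  1.52  0.    1.36  0.4 ] t 30.05
[0.67718588 0.05625879]
move [-31.17, 0.54, 30.64] rot [0.001, -1.248, 0.02] |rot| 1.25 maxrows 7.0
```

Call:
apply_moves([
  {"x": -4, "y": 0, "z": 3.9, "ax": 0, "ay": -0.16, "az": 0, "grip": 0.65},
  {"x": -8, "y": 0, "z": 7.8, "ax": 0, "ay": -0.32, "az": 0, "grip": 0.65},
  {"x": -12, "y": 0, "z": 11.7, "ax": 0, "ay": -0.48, "az": 0, "grip": 0.65},
  {"x": -16, "y": 0, "z": 15.7, "ax": 0, "ay": -0.64, "az": 0.01, "grip": 0.65},
  {"x": -20, "y": 0, "z": 19.6, "ax": 0, "ay": -0.8, "az": 0.01, "grip": 0.65},
  {"x": -24, "y": 0.3, "z": 23.5, "ax": 0, "ay": -0.96, "az": 0.02, "grip": 0.65},
  {"x": -28, "y": 0.5, "z": 27.5, "ax": 0, "ay": -1.12, "az": 0.02, "grip": 0.65},
  {"x": -31.2, "y": 0.5, "z": 30.6, "ax": 0, "ay": -1.25, "az": 0.02, "grip": 0.65},
  {"x": -31.2, "y": 0.5, "z": 30.6, "ax": 0, "ay": -1.25, "az": 0.02, "grip": 0.65},
  {"x": -31.2, "y": 0.5, "z": 30.6, "ax": 0, "ay": -1.25, "az": 0.02, "grip": 0.65},
])

```text
time_s: 31.3
eef_pos: [0.676, 0.0562, 0.2541]
eef_rot: [-0.707, 0.707, 0.017, -0.019]
wrist_force: [-0.5, -0.9, -0.3]
opening: 0.536
```

```bash
python3 -c "
from h import *
st();a=slot(.046,0);plan([*a,.1415],.05)
im=vision.camera('scene');cv2.imwrite('pics/s20.png',cv2.resize(im[130:260,260:420,::-1],None,fx=4,fy=4,interpolation=2))
"
```

```text
p [0.676  0.0562 0.2541] op 0.536 Ft [-0.5  0.3 -0.9] Tt [-0.02  0.01  0.02] q [-0.09  0.41  1.32 -0.    1.41 -0.14] t 31.3
move [0.15, 11.26, 0.01] rot [0.001, 0.002, -0.003] |rot| 0.0 maxrows 1.8
```

View pics/s20.png

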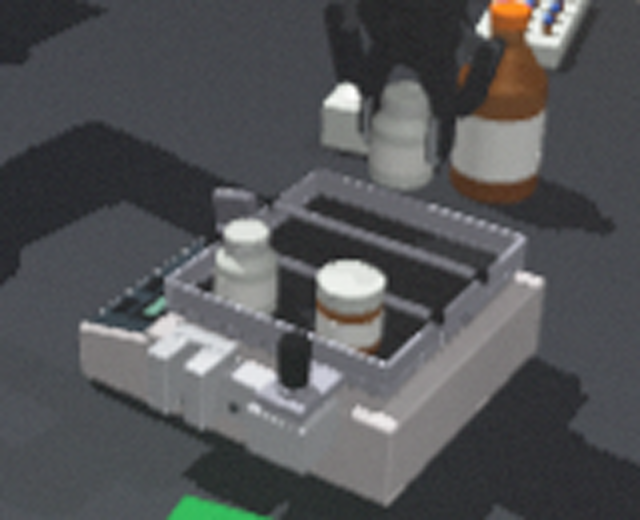

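Call:
apply_moves([
  {"x": 0, "y": 4, "z": 0, "ax": 0, "ay": 0, "az": 0, "grip": 0.65},
  {"x": 0.1, "y": 8, "z": 0, "ax": 0, "ay": 0, "az": 0, "grip": 0.65},
  {"x": 0.1, "y": 10.4, "z": 0, "ax": 0, "ay": 0, "az": 0, "grip": 0.65},
  {"x": 0.1, "y": 11.1, "z": 0, "ax": 0, "ay": 0, "az": 0, "grip": 0.65},
  {"x": 0.1, "y": 11.3, "z": 0, "ax": 0, "ay": 0, "az": 0, "grip": 0.65},
  {"x": 0.1, "y": 11.4, "z": 0, "ax": 0, "ay": 0, "az": 0, "grip": 0.65},
  {"x": 0.1, "y": 11.4, "z": 0, "ax": 0, "ay": 0, "az": 0, "grip": 0.65},
])

```text
time_s: 32.22
eef_pos: [0.6774, 0.0553, 0.1416]
eef_rot: [-0.707, 0.707, 0.018, -0.018]
wrist_force: [0.6, 0.6, -0.4]
opening: 0.534
```

```bash
python3 -c "
from h import *
st()
im=vision.camera('scene');cv2.imwrite('pics/s21.png',cv2.resize(im[130:260,260:420,::-1],None,fx=4,fy=4,interpolation=2))
"
```

```text
p [0.6774 0.0553 0.1416] op 0.534 Ft [0.7 0.4 0.6] Tt [-0.03 -0.03 -0.01] q [-0.09  0.52  1.41 -0.    1.22 -0.14] t 32.225
```

View pics/s21.png

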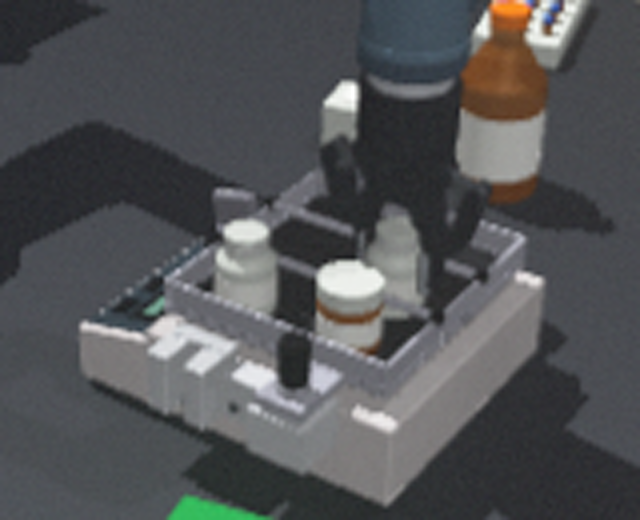

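It is in the middle lane, at the floor. Press 1.5 mm, release and rise.

Call:
apply_moves([
  {"x": 0, "y": 0.15, "z": 0, "ax": 0, "ay": 0, "az": 0, "grip": 0.65},
  {"x": 0, "y": 0.15, "z": 0, "ax": 0, "ay": 0, "az": 0, "grip": 0.65},
  {"x": 0, "y": 0.15, "z": 0, "ax": 0, "ay": 0, "az": 0, "grip": 0.4},
  {"x": 0, "y": 0.15, "z": 0, "ax": 0, "ay": 0, "az": 0, "grip": 0.3},
  {"x": 0, "y": 0.15, "z": 0, "ax": 0, "ay": 0, "az": 0, "grip": 0.3},
  {"x": 0, "y": -2, "z": 0, "ax": 0, "ay": 0, "az": 0, "grip": 0.3},
  {"x": 0, "y": -6, "z": 0, "ax": 0, "ay": 0, "az": 0, "grip": 0.3},
  {"x": 0, "y": -11, "z": 0, "ax": 0, "ay": 0, "az": 0, "grip": 0.3},
  {"x": 0, "y": -12, "z": 0, "ax": 0, "ay": 0, "az": 0, "grip": 0.3},
])

```text
time_s: 33.4
eef_pos: [0.6798, 0.0553, 0.2686]
eef_rot: [-0.706, 0.708, 0.021, -0.015]
wrist_force: [0.3, -0.4, 0.2]
opening: 0.7
```

```bash
python3 -c "
from h import *
st()
im=vision.camera('scene');cv2.imwrite('pics/s22.png',cv2.resize(im[140:320,190:390,::-1],None,fx=4,fy=3.3,interpolation=2))
im=vision.camera('top');cv2.imwrite('pics/t22.png',cv2.resize(im[100:250,250:490,::-1],None,fx=3.3,fy=3.3,interpolation=2))
plan([.4385,-.345,.16],-1.2)
"
```

```text
p [0.6798 0.0553 0.2686] op 0.7 Ft [ 0.3 -0.2 -0.5] Tt [-0.02 -0.    0.02] q [-0.09  0.4   1.31 -0.    1.43 -0.14] t 33.4
move [-26.04, 10.44, -38.75] rot [-0.001, 1.251, 0.005] |rot| 1.25 maxrows 7.7
```

View pics/s22.png

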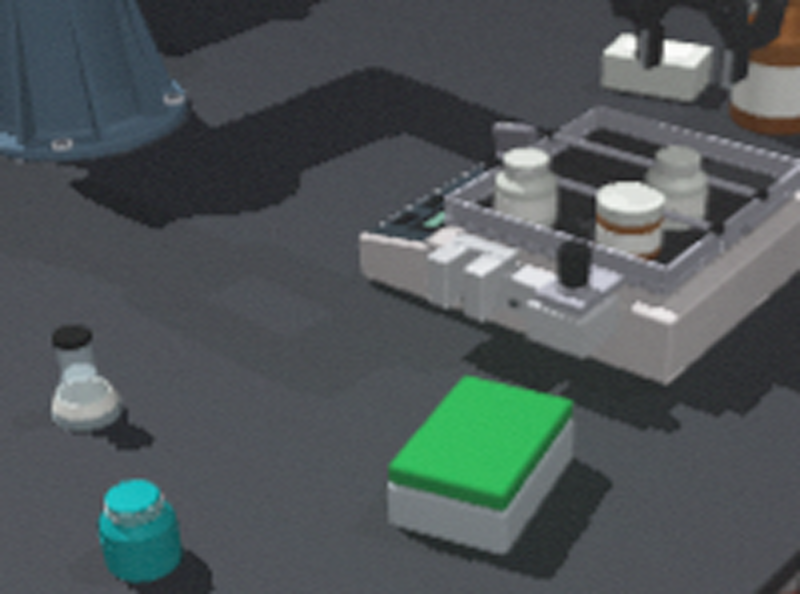

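View pics/t22.png

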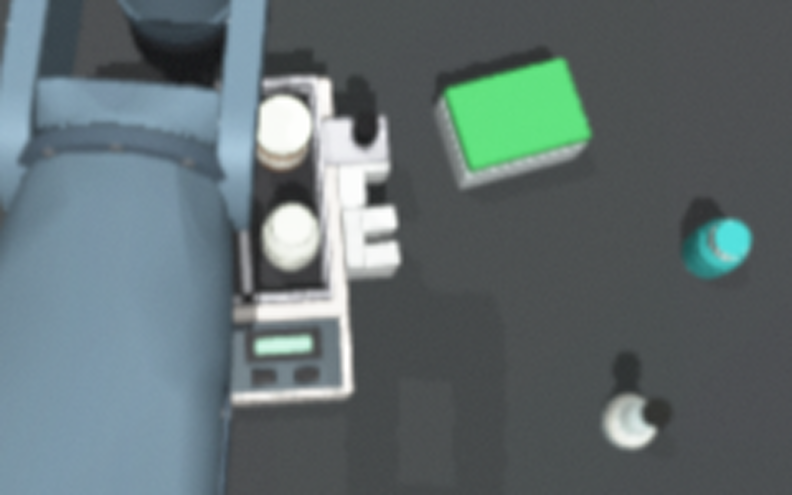

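Three samples are in and upright, and the flask is unmoved with its stopper at (449,225). Next the flask, by its neck.

Call:
apply_moves([
  {"x": -4, "y": 0, "z": -6, "ax": 0, "ay": 0.16, "az": 0, "grip": 0.45},
  {"x": -7.5, "y": 0, "z": -11, "ax": 0, "ay": 0.32, "az": 0, "grip": 0.45},
  {"x": -11, "y": 0, "z": -16, "ax": 0, "ay": 0.48, "az": 0, "grip": 0.45},
  {"x": -14, "y": 0, "z": -21, "ax": 0, "ay": 0.64, "az": 0, "grip": 0.45},
  {"x": -17.5, "y": 2, "z": -26, "ax": 0, "ay": 0.8, "az": 0, "grip": 0.45},
  {"x": -21, "y": 5, "z": -31, "ax": 0, "ay": 0.96, "az": 0, "grip": 0.45},
  {"x": -24, "y": 8, "z": -36, "ax": 0, "ay": 1.12, "az": 0, "grip": 0.45},
  {"x": -26, "y": 10, "z": -38.7, "ax": 0, "ay": 1.25, "az": 0, "grip": 0.45},
  {"x": -26, "y": 10.4, "z": -38.7, "ax": 0, "ay": 1.25, "az": 0, "grip": 0.45},
  {"x": -26, "y": 10.4, "z": -38.7, "ax": 0, "ay": 1.25, "az": 0, "grip": 0.45},
])

```text
time_s: 34.75
eef_pos: [0.4385, -0.3435, 0.1592]
eef_rot: [0.585, -0.583, 0.398, -0.4]
wrist_force: [0.7, -0.0, -0.4]
opening: 0.551
```

```bash
python3 -c "
from h import *
st();plan([.4387,-.345,.072],-1.2)
im=vision.camera('scene');cv2.imwrite('pics/s23.png',cv2.resize(im[190:310,170:330,::-1],None,fx=4,fy=4,interpolation=2))
"
```

```text
p [ 0.4385 -0.3435  0.1592] op 0.551 Ft [0.3 0.4 0.6] Tt [-0.03 -0.   -0.03] q [-0.88  0.25  1.74  0.    1.16  0.32] t 34.75
move [0.15, 8.72, -0.06] rot [-0.003, 0.001, 0.0] |rot| 0.0 maxrows 1.4
```

View pics/s23.png

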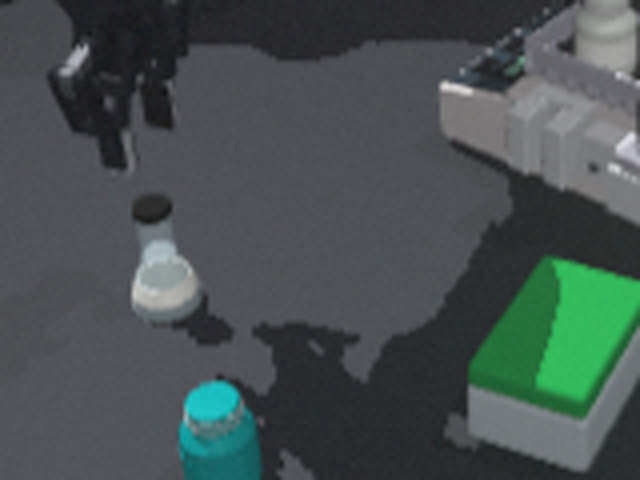

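Call:
apply_moves([
  {"x": 0.1, "y": 4, "z": 0, "ax": 0, "ay": 0, "az": 0, "grip": 0.45},
  {"x": 0.1, "y": 7, "z": 0, "ax": 0, "ay": 0, "az": 0, "grip": 0.45},
  {"x": 0.1, "y": 8.5, "z": 0, "ax": 0, "ay": 0, "az": 0, "grip": 0.45},
  {"x": 0.1, "y": 8.5, "z": 0, "ax": 0, "ay": 0, "az": 0, "grip": 0.45},
  {"x": 0.1, "y": 8.5, "z": 0, "ax": 0, "ay": 0, "az": 0, "grip": 0.6},
  {"x": 0.1, "y": 8.5, "z": 0, "ax": 0, "ay": 0, "az": 0, "grip": 0.7},
  {"x": 0.1, "y": 8.5, "z": 0, "ax": 0, "ay": 0, "az": 0, "grip": 0.8},
  {"x": 0.1, "y": 8.5, "z": 0, "ax": 0, "ay": 0, "az": 0, "grip": 0.85},
  {"x": 0.1, "y": 8.5, "z": 0, "ax": 0, "ay": 0, "az": 0, "grip": 0.85},
])

```text
time_s: 35.92
eef_pos: [0.4406, -0.3452, 0.0767]
eef_rot: [0.585, -0.584, 0.396, -0.401]
wrist_force: [0.2, 2.0, 6.7]
opening: 0.291
```

```bash
python3 -c "
from h import *
st()
im=vision.camera('scene');cv2.imwrite('pics/s24.png',cv2.resize(im[190:310,170:330,::-1],None,fx=4,fy=4,interpolation=2))
"
```

```text
p [ 0.4406 -0.3452  0.0767] op 0.291 Ft [-1.7 -6.7  1. ] Tt [ 0.05 -0.03  0.22] q [-0.88  0.37  1.77  0.    0.99  0.32] t 35.925
```

View pics/s24.png

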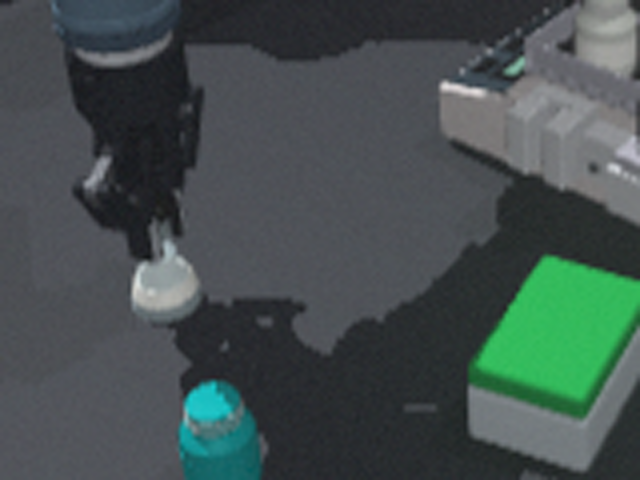

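The opening of 24.7 mm suggests the pads partly hold the 27 mm stopper. Open, go 7 mm lower, and close on the neck.

Call:
apply_moves([
  {"x": 0, "y": 0, "z": 0, "ax": 0, "ay": 0, "az": 0, "grip": 0.6},
  {"x": 0, "y": 0, "z": 0, "ax": 0, "ay": 0, "az": 0, "grip": 0.55},
  {"x": 0, "y": 0.7, "z": 0, "ax": 0, "ay": 0, "az": 0, "grip": 0.55},
  {"x": 0, "y": 0.7, "z": 0, "ax": 0, "ay": 0, "az": 0, "grip": 0.6},
  {"x": 0, "y": 0.7, "z": 0, "ax": 0, "ay": 0, "az": 0, "grip": 0.7},
  {"x": 0, "y": 0.7, "z": 0, "ax": 0, "ay": 0, "az": 0, "grip": 0.8},
  {"x": 0, "y": 0.7, "z": 0, "ax": 0, "ay": 0, "az": 0, "grip": 0.85},
  {"x": 0, "y": 0.7, "z": 0, "ax": 0, "ay": 0, "az": 0, "grip": 0.85},
])

```text
time_s: 36.98
eef_pos: [0.4407, -0.3452, 0.0697]
eef_rot: [0.585, -0.584, 0.396, -0.401]
wrist_force: [-0.2, 0.5, -1.7]
opening: 0.273
```

```bash
python3 -c "
from h import *
st()"
```

```text
p [ 0.4407 -0.3452  0.0697] op 0.273 Ft [-0.5  1.7 -0. ] Tt [-0.01 -0.01  0.03] q [-0.88  0.38  1.77  0.    0.98  0.32] t 36.975
```

Call:
apply_moves([
  {"x": 0, "y": -3, "z": 0, "ax": 0, "ay": 0, "az": 0, "grip": 0.85},
  {"x": 0, "y": -7, "z": 0, "ax": 0, "ay": 0, "az": 0, "grip": 0.85},
  {"x": 0, "y": -12, "z": 0, "ax": 0, "ay": 0, "az": 0, "grip": 0.85},
  {"x": 0, "y": -17, "z": 0, "ax": 0, "ay": 0, "az": 0, "grip": 0.85},
  {"x": 0, "y": -21.5, "z": 0, "ax": 0, "ay": 0, "az": 0, "grip": 0.85},
  {"x": 0, "y": -22, "z": 0, "ax": 0, "ay": 0, "az": 0, "grip": 0.85},
])

```text
time_s: 37.72
eef_pos: [0.4407, -0.3461, 0.2942]
eef_rot: [-0.584, 0.584, -0.394, 0.403]
wrist_force: [-0.3, -0.5, -1.4]
opening: 0.276
```

```bash
python3 -c "
from h import *
st();a=slot(-.046,0);print(a);plan([*a,.29],.05)
im=vision.camera('scene');cv2.imwrite('pics/s25.png',cv2.resize(im[110:310,150:400,::-1],None,fx=3,fy=3,interpolation=2))
"
```

```text
p [ 0.4407 -0.3461  0.2942] op 0.276 Ft [ 0.3  1.4 -0.5] Tt [-0.03 -0.02 -0.01] q [-0.88  0.11  1.61  0.    1.41  0.32] t 37.725
[0.58530057 0.05166635]
move [-31.77, 0.25, 27.97] rot [0.001, -1.247, 0.014] |rot| 1.25 maxrows 6.8
```

View pics/s25.png

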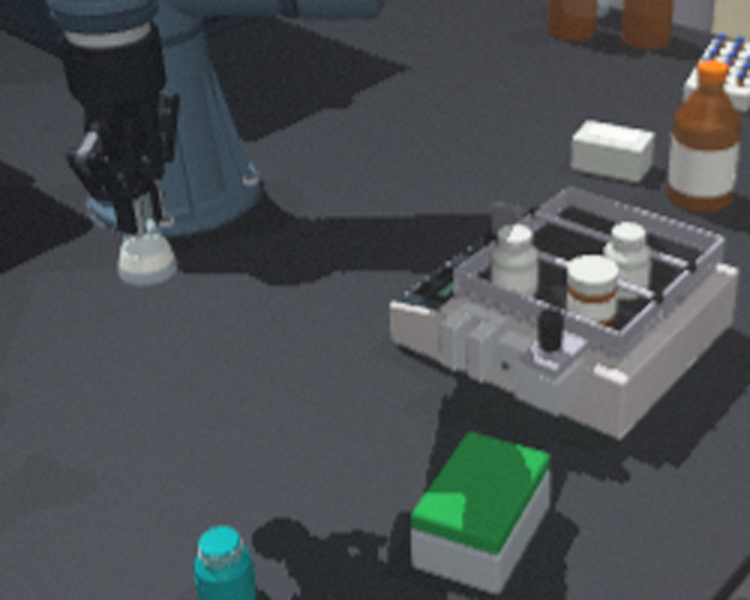

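The flask hangs upright in the grip. Carry it over.

Call:
apply_moves([
  {"x": -4, "y": 0, "z": 3.5, "ax": 0, "ay": -0.16, "az": 0, "grip": 0.85},
  {"x": -8, "y": 0, "z": 7, "ax": 0, "ay": -0.32, "az": 0, "grip": 0.85},
  {"x": -12, "y": 0, "z": 10.5, "ax": 0, "ay": -0.48, "az": 0, "grip": 0.85},
  {"x": -16, "y": 0, "z": 14, "ax": 0, "ay": -0.64, "az": 0.01, "grip": 0.85},
  {"x": -20, "y": 0, "z": 17.5, "ax": 0, "ay": -0.8, "az": 0.01, "grip": 0.85},
  {"x": -24, "y": 0.2, "z": 21, "ax": 0, "ay": -0.96, "az": 0.01, "grip": 0.85},
  {"x": -28, "y": 0.2, "z": 24.5, "ax": 0, "ay": -1.12, "az": 0.01, "grip": 0.85},
  {"x": -31.8, "y": 0.2, "z": 28, "ax": 0, "ay": -1.25, "az": 0.01, "grip": 0.85},
  {"x": -31.8, "y": 0.2, "z": 28, "ax": 0, "ay": -1.25, "az": 0.01, "grip": 0.85},
  {"x": -31.8, "y": 0.2, "z": 28, "ax": 0, "ay": -1.25, "az": 0.01, "grip": 0.85},
])

```text
time_s: 39.02
eef_pos: [0.584, 0.0528, 0.2873]
eef_rot: [-0.707, 0.707, 0.018, -0.019]
wrist_force: [0.0, -0.2, -1.5]
opening: 0.275
```

```bash
python3 -c "
from h import *
st();a=slot(-.046,0);plan([*a,.1700],.05)
im=vision.camera('scene');cv2.imwrite('pics/s26.png',cv2.resize(im[110:260,240:420,::-1],None,fx=4,fy=4,interpolation=2))
"
```

```text
p [0.584  0.0528 0.2873] op 0.275 Ft [ 0.   1.5 -0.2] Tt [-0.02  0.02  0.01] q [-0.11  0.18  1.54 -0.    1.42 -0.16] t 39.025
move [0.15, 11.73, -0.11] rot [0.001, 0.002, -0.003] |rot| 0.0 maxrows 1.9
```

View pics/s26.png

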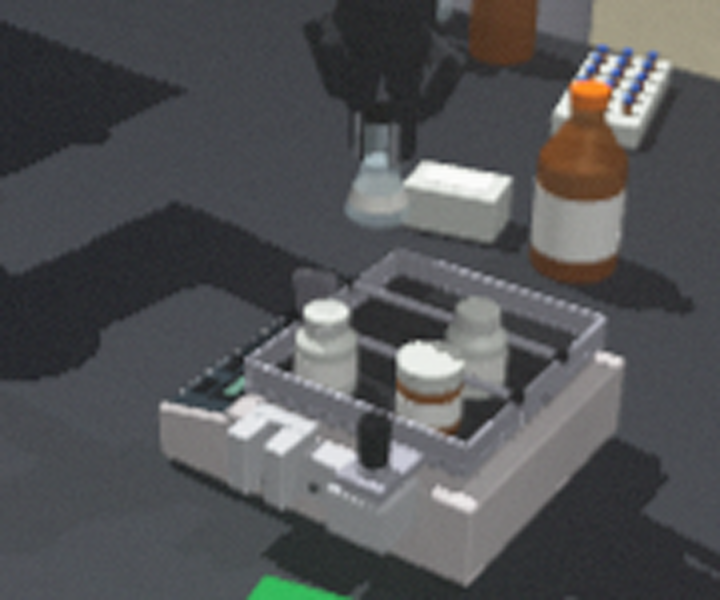

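Call:
apply_moves([
  {"x": 0, "y": 4, "z": -0.1, "ax": 0, "ay": 0, "az": 0, "grip": 0.85},
  {"x": 0.1, "y": 8, "z": -0.1, "ax": 0, "ay": 0, "az": 0, "grip": 0.85},
  {"x": 0.1, "y": 10.8, "z": -0.1, "ax": 0, "ay": 0, "az": 0, "grip": 0.85},
  {"x": 0.1, "y": 11.5, "z": -0.1, "ax": 0, "ay": 0, "az": 0, "grip": 0.85},
  {"x": 0.1, "y": 11.7, "z": -0.1, "ax": 0, "ay": 0, "az": 0, "grip": 0.85},
  {"x": 0.1, "y": 11.8, "z": -0.1, "ax": 0, "ay": 0, "az": 0, "grip": 0.85},
  {"x": 0.1, "y": 11.8, "z": -0.1, "ax": 0, "ay": 0, "az": 0, "grip": 0.85},
])

```text
time_s: 39.95
eef_pos: [0.5856, 0.0509, 0.171]
eef_rot: [-0.706, 0.707, 0.018, -0.018]
wrist_force: [-0.2, 0.5, -1.4]
opening: 0.273
```

```bash
python3 -c "
from h import *
st()
im=vision.camera('scene');cv2.imwrite('pics/s27.png',cv2.resize(im[130:260,260:420,::-1],None,fx=4,fy=4,interpolation=2))
"
```

```text
p [0.5856 0.0509 0.171 ] op 0.273 Ft [-0.2  1.4  0.5] Tt [0.03 0.   0.  ] q [-0.11  0.3   1.65 -0.    1.2  -0.17] t 39.95
```

View pics/s27.png

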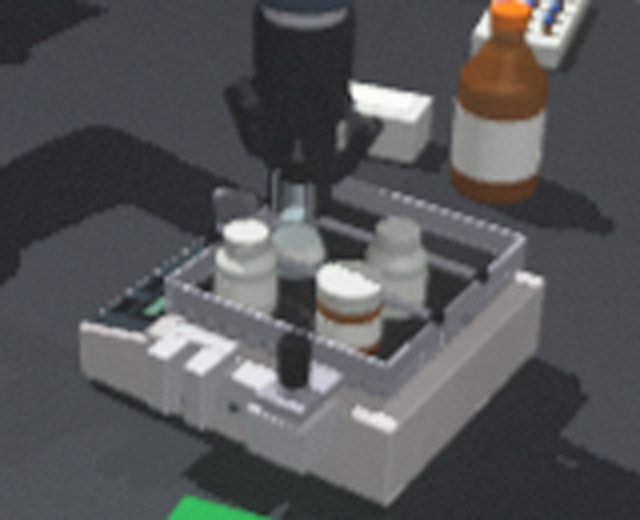

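Call:
apply_moves([
  {"x": 0, "y": 0.1, "z": 0, "ax": 0, "ay": 0, "az": 0, "grip": 0.85},
  {"x": 0, "y": 0.25, "z": 0, "ax": 0, "ay": 0, "az": 0, "grip": 0.85},
  {"x": 0, "y": 0.25, "z": 0, "ax": 0, "ay": 0, "az": 0, "grip": 0.85},
  {"x": 0, "y": 0.25, "z": 0, "ax": 0, "ay": 0, "az": 0, "grip": 0.65},
  {"x": 0, "y": 0.25, "z": 0, "ax": 0, "ay": 0, "az": 0, "grip": 0.5},
  {"x": 0, "y": 0.25, "z": 0, "ax": 0, "ay": 0, "az": 0, "grip": 0.45},
  {"x": 0, "y": -2, "z": 0, "ax": 0, "ay": 0, "az": 0, "grip": 0.45},
  {"x": 0, "y": -6, "z": 0, "ax": 0, "ay": 0, "az": 0, "grip": 0.45},
  {"x": 0, "y": -11, "z": 0, "ax": 0, "ay": 0, "az": 0, "grip": 0.45},
  {"x": 0, "y": -12, "z": 0, "ax": 0, "ay": 0, "az": 0, "grip": 0.45},
])

```text
time_s: 41.25
eef_pos: [0.5874, 0.051, 0.2953]
eef_rot: [-0.706, 0.708, 0.021, -0.016]
wrist_force: [0.5, 0.0, 0.6]
opening: 0.549
```

```bash
python3 -c "
from h import *
st()
plan([.60,-.25,.30],.05)
im=vision.camera('scene');cv2.imwrite('pics/s28.png',cv2.resize(im[110:260,240:420,::-1],None,fx=4,fy=4,interpolation=2))
"
```

```text
p [0.5874 0.051  0.2953] op 0.549 Ft [ 0.5 -0.6 -0. ] Tt [ 0.01 -0.05  0.03] q [-0.11  0.18  1.53 -0.    1.43 -0.17] t 41.25
move [-0.28, -0.4, -30.13] rot [0.002, 0.001, 0.007] |rot| 0.01 maxrows 4.8
```

View pics/s28.png

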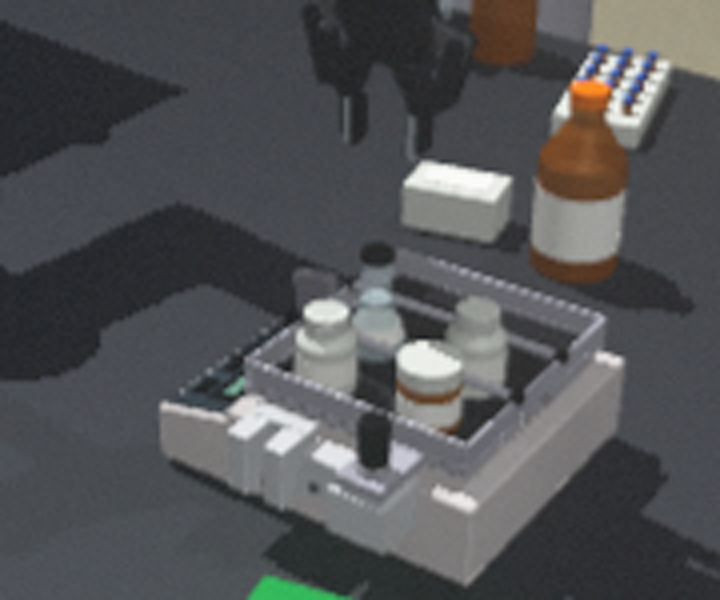

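All four stand in the tray. Move aside to see the whole tray and dial from above.

Call:
apply_moves([
  {"x": 0, "y": 0, "z": -6, "ax": 0, "ay": 0, "az": 0, "grip": 0.45},
  {"x": 0, "y": 0, "z": -12, "ax": 0, "ay": 0, "az": 0, "grip": 0.45},
  {"x": 0, "y": 0, "z": -18, "ax": 0, "ay": 0, "az": 0, "grip": 0.45},
  {"x": 0, "y": 0, "z": -24, "ax": 0, "ay": 0, "az": 0, "grip": 0.45},
  {"x": 0, "y": 0, "z": -30, "ax": 0, "ay": 0, "az": 0, "grip": 0.45},
  {"x": 0, "y": 0, "z": -33, "ax": 0, "ay": 0, "az": 0, "grip": 0.45},
  {"x": 0, "y": 0, "z": -33, "ax": 0, "ay": 0, "az": 0, "grip": 0.45},
])

```text
time_s: 42.18
eef_pos: [0.6028, -0.2808, 0.2925]
eef_rot: [-0.707, 0.707, 0.018, -0.016]
wrist_force: [0.0, -0.2, -0.4]
opening: 0.552
```

```bash
python3 -c "
from h import *
st()
im=vision.camera('top');cv2.imwrite('pics/t29.png',im[:,:,::-1]);cv2.imwrite('pics/t29c.png',cv2.resize(im[105:245,250:390,::-1],None,fx=4.2,fy=4.2,interpolation=2))
for q in ['jar_1','bottle_1','flask_1','lock_pin']: print(q,[(np.round(a['xy'],1).tolist(),round(a['p'],2)) for a in pinpoint('top',q)[:5]])
"
```

```text
p [ 0.6028 -0.2808  0.2925] op 0.552 Ft [ 0.   0.4 -0.2] Tt [-0.05 -0.02 -0.  ] q [-0.61  0.35  1.32  0.    1.46 -0.66] t 42.175
jar_1 [([336.8, 143.7], 0.78), ([359.6, 142.4], 0.31)]
bottle_1 [([336.8, 175.2], 0.63)]
flask_1 [([310.9, 176.2], 0.58)]
lock_pin [([360.4, 142.2], 0.67), ([294.9, 209.9], 0.44)]
```

View pics/t29c.png

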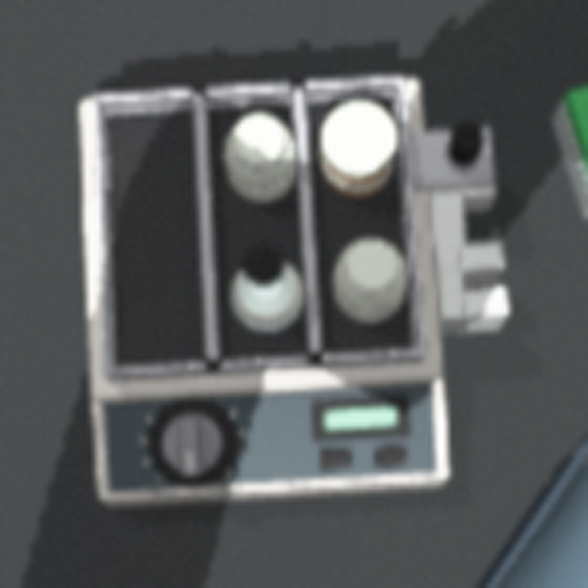

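View pics/t29.png

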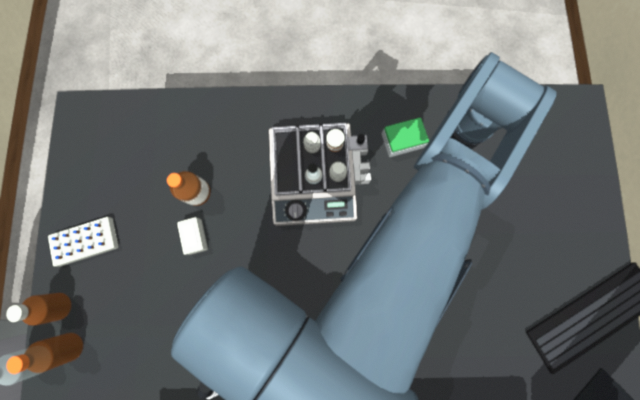

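All four are inside the rim and the pin is still in the bore. If zero means the bar lies along the shaker's x, the starting angle of 0.1 − π gives 3.04 rad of travel. That matches where the stop was felt. I check the bar angle by overlay.

Run:
```python
from dialm import *
n="top";o=(280,195);k=12
im0=vision.camera(n)[:,:,::-1];im0=cv2.resize(im0[o[1]:o[1]+32,o[0]:o[0]+32],None,fx=k,fy=k,interpolation=2);im0=cv2.convertScaleAbs(im0,alpha=1.8)
r=[im0]
for a in (0.,):
    im=im0.copy()
    for z,c in ((.007,(0,0,255)),):
        uv=proj(n,dialpts(a,[(-.02,-.007,z),(.02,-.007,z),(.02,.007,z),(-.02,.007,z)]))
        cv2.polylines(im,[np.round(((uv-o+.5)*k)).astype(int).reshape(-1,1,2)],True,c,1)
    r.append(im)
cv2.imwrite("pics/dial6.png",np.hstack(r))
```

```text
(no output)
```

View pics/dial6.png

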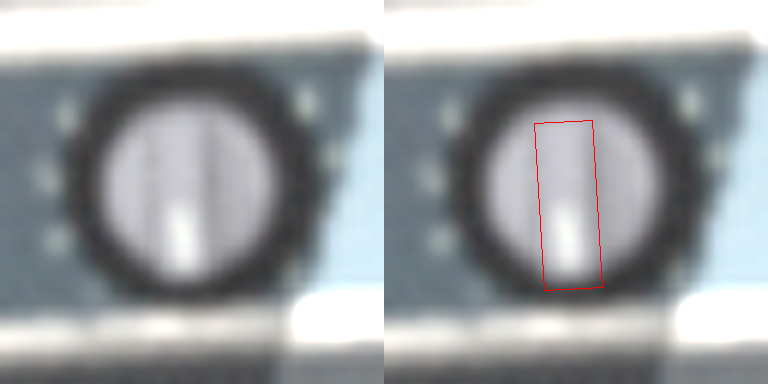

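The pointer mark now faces the front and the bar is along the shaker's x (within about 0.04 rad), held there against 3.7 N m, so the dial is at its stop. Now the pin.

Run:
```python
from h import *
im=vision.camera("top");a=cv2.resize(im[120:180,340:385,::-1],None,fx=10,fy=10,interpolation=2)
sc=vision.camera("scene");b=cv2.resize(sc[195:255,295:345,::-1],None,fx=10,fy=10,interpolation=2)
c=slot(.045,-.148);print("bore",c,"notch",slot(-.045,-.148))
for n,img,o in(("top",a,(340,120)),("scene",b,(295,195))):
    for z,r in((.146,.0115),(.108,.013),(.102,.013)):
        t=np.linspace(0,6.28,40);X=np.stack([c[0]+r*np.cos(t),c[1]+r*np.sin(t),0*t+z],1)
        uv=(proj(n,X)-o+.5)*10;cv2.polylines(img,[uv.round().astype(int).reshape(-1,1,2)],True,(0,0,255) if z>.12 else (0,255,0),1)
cv2.imwrite("pics/pin.png",np.hstack([a,b]))
plan([*c,.22],.05);plan([*c,.139],.05)
```

```text
bore [ 0.68357496 -0.09160662] notch [ 0.59368716 -0.09609922]
move [8.86, 7.56, 18.15] rot [0.002, 0.003, 0.006] |rot| 0.01 maxrows 3.5
move [8.82, 15.66, 18.17] rot [0.002, 0.003, 0.006] |rot| 0.01 maxrows 4.1
```

View pics/pin.png

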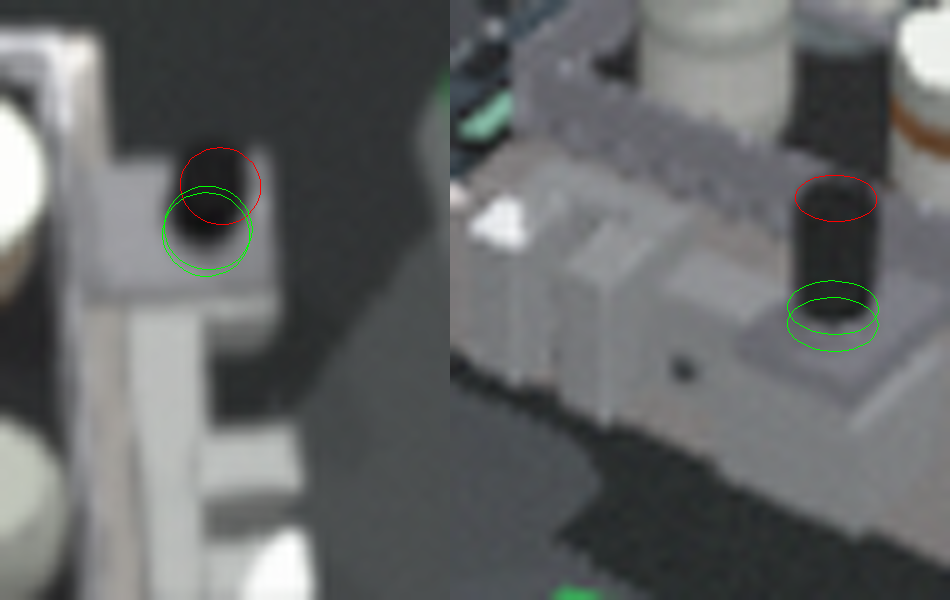

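The pin overlay matches within about 1 px in both views. Approach it with jaws along the shaker's x.

Call:
apply_moves([
  {"x": 2.5, "y": 0, "z": 5, "ax": 0, "ay": 0, "az": 0, "grip": 0.45},
  {"x": 5, "y": 1, "z": 10, "ax": 0, "ay": 0, "az": 0, "grip": 0.45},
  {"x": 7.5, "y": 4, "z": 15, "ax": 0, "ay": 0, "az": 0, "grip": 0.45},
  {"x": 8.8, "y": 7, "z": 18.1, "ax": 0, "ay": 0, "az": 0.006, "grip": 0.45},
  {"x": 8.8, "y": 9.5, "z": 18.1, "ax": 0, "ay": 0, "az": 0.006, "grip": 0.45},
  {"x": 8.8, "y": 9.5, "z": 18.1, "ax": 0, "ay": 0, "az": 0.006, "grip": 0.45},
])

```text
time_s: 43.32
eef_pos: [0.6817, -0.0906, 0.1979]
eef_rot: [-0.707, 0.707, 0.018, -0.021]
wrist_force: [-0.3, 0.4, -0.1]
opening: 0.546
```

```bash
python3 -c "
from h import *
st();c=slot(.045,-.148);plan([*c,.139],.05)
im=vision.camera('scene');cv2.imwrite('pics/s30.png',cv2.resize(im[130:260,260:420,::-1],None,fx=4,fy=4,interpolation=2))
"
```

```text
p [ 0.6817 -0.0906  0.1979] op 0.546 Ft [-0.3  0.1  0.4] Tt [-0.04 -0.03  0.04] q [-0.3   0.48  1.34 -0.    1.32 -0.36] t 43.325
move [0.21, 5.89, -0.11] rot [0.0, 0.005, -0.005] |rot| 0.01 maxrows 0.9
```

View pics/s30.png

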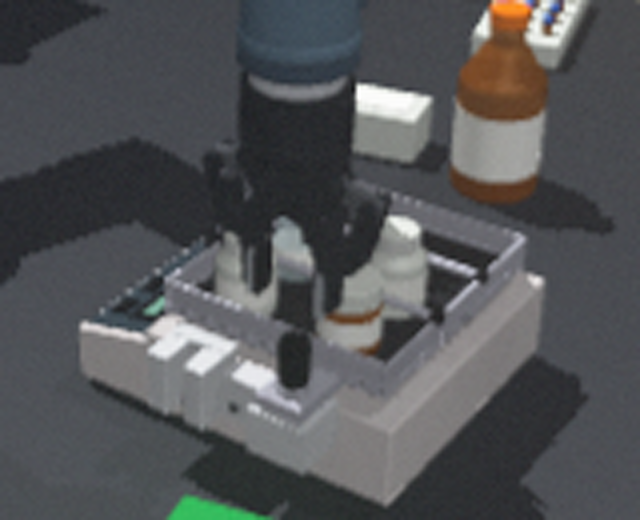

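Call:
apply_moves([
  {"x": 0.2, "y": 3, "z": 0, "ax": 0, "ay": 0, "az": 0, "grip": 0.45},
  {"x": 0.2, "y": 5, "z": 0, "ax": 0, "ay": 0, "az": 0, "grip": 0.45},
  {"x": 0.2, "y": 5.8, "z": 0, "ax": 0, "ay": 0, "az": 0, "grip": 0.45},
  {"x": 0.2, "y": 5.8, "z": 0, "ax": 0, "ay": 0, "az": 0, "grip": 0.45},
  {"x": 0.2, "y": 5.8, "z": 0, "ax": 0, "ay": 0, "az": 0, "grip": 0.6},
  {"x": 0.2, "y": 5.8, "z": 0, "ax": 0, "ay": 0, "az": 0, "grip": 0.7},
  {"x": 0.2, "y": 5.8, "z": 0, "ax": 0, "ay": 0, "az": 0, "grip": 0.78},
  {"x": 0.2, "y": 5.8, "z": 0, "ax": 0, "ay": 0, "az": 0, "grip": 0.85},
  {"x": 0.2, "y": 5.8, "z": 0, "ax": 0, "ay": 0, "az": 0, "grip": 0.85},
])

```text
time_s: 44.5
eef_pos: [0.6852, -0.0917, 0.1433]
eef_rot: [-0.706, 0.708, 0.019, -0.019]
wrist_force: [0.3, -0.4, 5.3]
opening: 0.251
```

```bash
python3 -c "
from h import *
st()
im=vision.camera('scene');cv2.imwrite('pics/s31.png',cv2.resize(im[130:260,260:420,::-1],None,fx=4,fy=4,interpolation=2))
"
```

```text
p [ 0.6852 -0.0917  0.1433] op 0.251 Ft [ 0.3 -5.3 -0.5] Tt [0.05 0.01 0.11] q [-0.3   0.54  1.37 -0.    1.23 -0.36] t 44.5
```

View pics/s31.png

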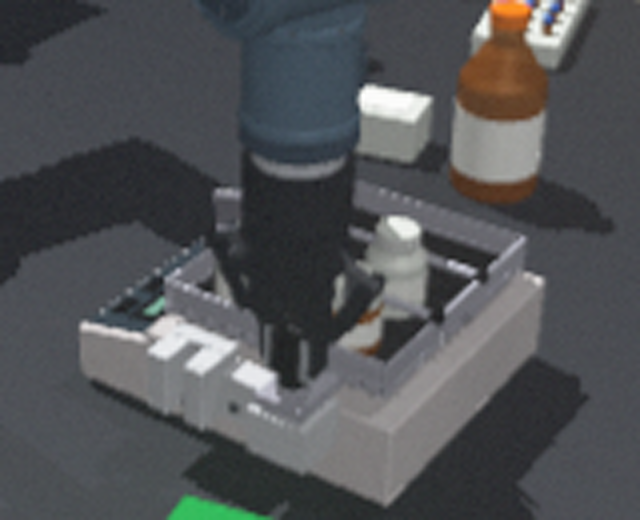

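Pin gripped (21 mm opening, reference TCP 0.6852, −0.0917, 0.1433). Draw it straight up 70 mm.

Call:
apply_moves([
  {"x": 0, "y": -1, "z": 0, "ax": 0, "ay": 0, "az": 0, "grip": 0.85},
  {"x": 0, "y": -2, "z": 0, "ax": 0, "ay": 0, "az": 0, "grip": 0.85},
  {"x": 0, "y": -3, "z": 0, "ax": 0, "ay": 0, "az": 0, "grip": 0.85},
  {"x": 0, "y": -4, "z": 0, "ax": 0, "ay": 0, "az": 0, "grip": 0.85},
  {"x": 0, "y": -5, "z": 0, "ax": 0, "ay": 0, "az": 0, "grip": 0.85},
  {"x": 0, "y": -6, "z": 0, "ax": 0, "ay": 0, "az": 0, "grip": 0.85},
  {"x": 0, "y": -7, "z": 0, "ax": 0, "ay": 0, "az": 0, "grip": 0.85},
  {"x": 0, "y": -7, "z": 0, "ax": 0, "ay": 0, "az": 0, "grip": 0.85},
])

```text
time_s: 45.55
eef_pos: [0.6858, -0.0917, 0.2147]
eef_rot: [-0.706, 0.708, 0.02, -0.018]
wrist_force: [0.4, -0.4, -0.7]
opening: 0.25
```

```bash
python3 -c "
from h import *
st();plan([.5953,-.0962,.213],.05);plan([.5953,-.0962,.143],.05)
im=vision.camera('scene');cv2.imwrite('pics/s32.png',cv2.resize(im[130:260,260:420,::-1],None,fx=4,fy=4,interpolation=2))
"
```

```text
p [ 0.6858 -0.0917  0.2147] op 0.25 Ft [ 0.3  0.7 -0.4] Tt [-0.06  0.01 -0.01] q [-0.3   0.47  1.32 -0.    1.35 -0.36] t 45.55
move [-9.06, 0.15, 0.04] rot [0.003, 0.004, 0.002] |rot| 0.01 maxrows 1.4
move [-9.08, 7.15, 0.06] rot [0.003, 0.004, 0.002] |rot| 0.01 maxrows 1.8
```

View pics/s32.png

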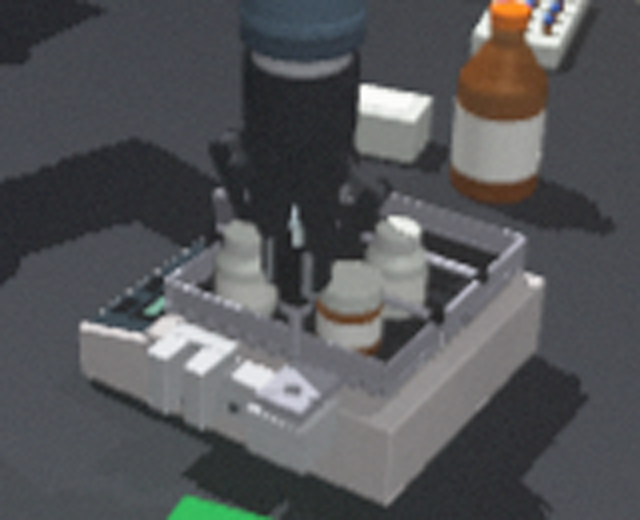

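The pin is out (bore visible at crop (292,388)) and the tray has not shifted. Move 90 mm forward along the shaker's x.

Call:
apply_moves([
  {"x": -3, "y": 0, "z": 0, "ax": 0, "ay": 0, "az": 0, "grip": 0.85},
  {"x": -6, "y": 0, "z": 0, "ax": 0, "ay": 0, "az": 0, "grip": 0.85},
  {"x": -8.5, "y": 0, "z": 0, "ax": 0, "ay": 0, "az": 0, "grip": 0.85},
  {"x": -9.1, "y": 0.1, "z": 0, "ax": 0, "ay": 0, "az": 0, "grip": 0.85},
  {"x": -9.1, "y": 0.1, "z": 0, "ax": 0, "ay": 0, "az": 0, "grip": 0.85},
  {"x": -9.1, "y": 0.1, "z": 0, "ax": 0, "ay": 0, "az": 0, "grip": 0.85},
])

```text
time_s: 46.35
eef_pos: [0.5953, -0.0966, 0.2127]
eef_rot: [-0.706, 0.708, 0.02, -0.018]
wrist_force: [0.4, -0.5, 0.4]
opening: 0.246
```

Run:
```python
from h import *
st();plan([.5953,-.0962,.143],.05)
sc=vision.camera("scene")
b=cv2.resize(sc[180:240,285:345,::-1],None,fx=10,fy=10,interpolation=2);o=(285,180)
p,R,_=tool();d=p-[.6852,-.0917,.1433]
B=slot(.045,-.148)
t=np.linspace(0,6.28,40)
for (c,z,r,col) in [(B,.102,.00625,(0,255,0)),(B+d[:2],.102+d[2],.013,(0,0,255)),(B+d[:2],.102+d[2]-.04,.005,(0,0,255)),(slot(-.045,-.148),.102,.005,(255,0,255))]:
    X=np.stack([c[0]+r*np.cos(t),c[1]+r*np.sin(t),0*t+z],1)
    uv=(proj("scene",X)-o+.5)*10;cv2.polylines(b,[uv.round().astype(int).reshape(-1,1,2)],True,col,1)
cv2.imwrite("pics/n33.png",b)
```

```text
p [ 0.5953 -0.0966  0.2127] op 0.246 Ft [ 0.3 -0.4 -0.5] Tt [-0.   -0.   -0.04] q [-0.36  0.28  1.58 -0.    1.28 -0.41] t 46.35
move [-0.01, 6.97, 0.06] rot [0.003, 0.004, 0.002] |rot| 0.0 maxrows 1.1
```

View pics/n33.png

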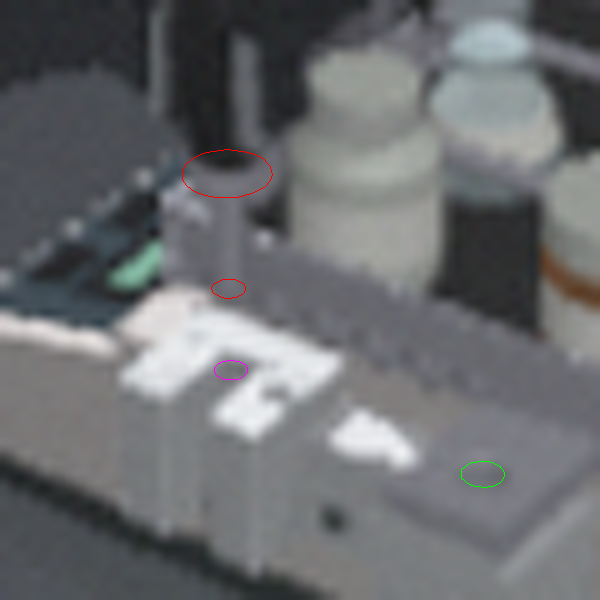

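The pin hangs vertically with its shank tip over the slot, and the predicted notch centre at (230,370) agrees with the dark slot. Lower it with a 2 mm bias to the open side and watch the force.

Call:
apply_moves([
  {"x": 0, "y": 1, "z": -0.2, "ax": 0, "ay": 0, "az": 0, "grip": 0.85},
  {"x": 0, "y": 2, "z": -0.2, "ax": 0, "ay": 0, "az": 0, "grip": 0.85},
  {"x": 0, "y": 2.7, "z": -0.2, "ax": 0, "ay": 0, "az": 0, "grip": 0.85},
  {"x": 0, "y": 3.4, "z": -0.2, "ax": 0, "ay": 0, "az": 0, "grip": 0.85},
  {"x": 0, "y": 3.4, "z": -0.2, "ax": 0, "ay": 0, "az": 0, "grip": 0.85},
])

```text
time_s: 47.02
eef_pos: [0.595, -0.0985, 0.1778]
eef_rot: [-0.706, 0.708, 0.019, -0.019]
wrist_force: [-0.2, 1.0, -1.3]
opening: 0.247
```

Run:
```python
from h import *
st();plan([.5953,-.0962,.143],.05)
sc=vision.camera("scene")
cv2.imwrite("pics/n34.png",cv2.resize(sc[180:240,285:345,::-1],None,fx=10,fy=10,interpolation=2))
```

```text
p [ 0.595  -0.0985  0.1778] op 0.247 Ft [-0.2  1.3  1. ] Tt [0.03 0.04 0.02] q [-0.36  0.32  1.6  -0.    1.22 -0.41] t 47.025
move [0.05, 3.48, 0.23] rot [0.002, 0.004, -0.0] |rot| 0.0 maxrows 0.6
```

View pics/n34.png

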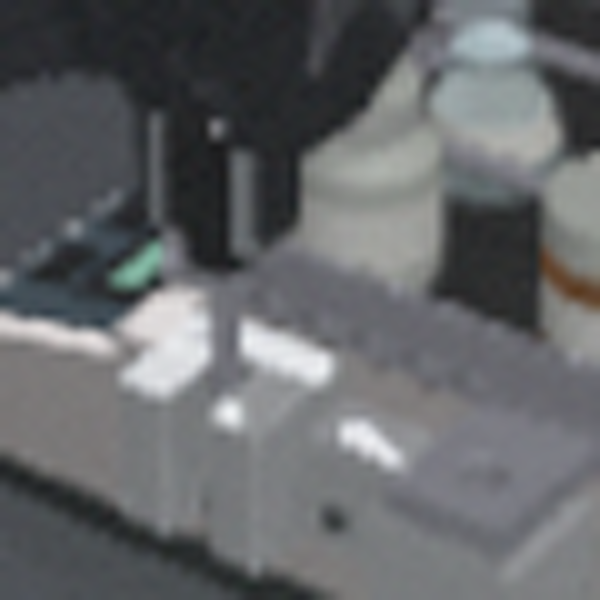

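The tip is about 10 mm below the block top with no contact force, so it is in the slot. Continue down.

Call:
apply_moves([
  {"x": 0, "y": 1, "z": 0, "ax": 0, "ay": 0, "az": 0, "grip": 0.85},
  {"x": 0, "y": 2, "z": 0, "ax": 0, "ay": 0, "az": 0, "grip": 0.85},
  {"x": 0, "y": 2.8, "z": 0, "ax": 0, "ay": 0, "az": 0, "grip": 0.85},
  {"x": 0, "y": 3.3, "z": 0, "ax": 0, "ay": 0, "az": 0, "grip": 0.85},
  {"x": 0, "y": 3.4, "z": 0, "ax": 0, "ay": 0, "az": 0, "grip": 0.85},
  {"x": 0, "y": 3.4, "z": 0, "ax": 0, "ay": 0, "az": 0, "grip": 0.85},
])

```text
time_s: 47.82
eef_pos: [0.5955, -0.0987, 0.1445]
eef_rot: [-0.706, 0.708, 0.02, -0.019]
wrist_force: [-0.1, 0.4, -1.0]
opening: 0.247
```

Run:
```python
from h import *
st()
sc=vision.camera("scene")
cv2.imwrite("pics/n35.png",cv2.resize(sc[180:240,285:345,::-1],None,fx=10,fy=10,interpolation=2))
```

```text
p [ 0.5955 -0.0987  0.1445] op 0.247 Ft [-0.   1.   0.4] Tt [-0.    0.02  0.  ] q [-0.36  0.36  1.62 -0.    1.16 -0.41] t 47.825
```

View pics/n35.png

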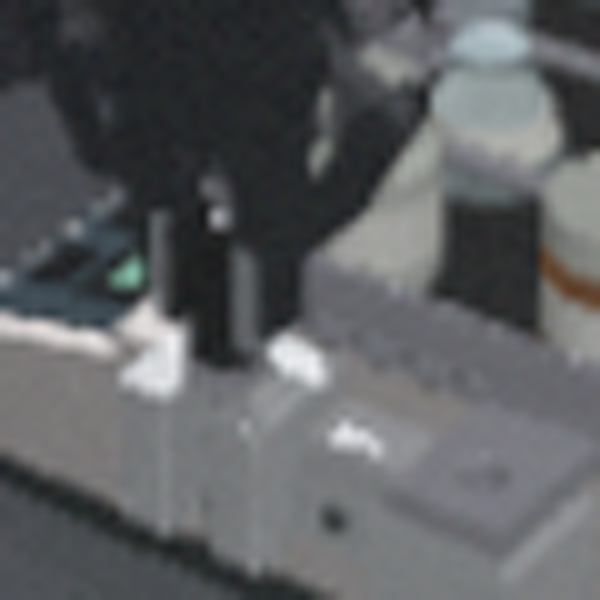

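Collar about 1 mm above the block. Lower 2 mm, release, rise.

Call:
apply_moves([
  {"x": 0, "y": 0.2, "z": 0, "ax": 0, "ay": 0, "az": 0, "grip": 0.85},
  {"x": 0, "y": 0.2, "z": 0, "ax": 0, "ay": 0, "az": 0, "grip": 0.85},
  {"x": 0, "y": 0.2, "z": 0, "ax": 0, "ay": 0, "az": 0, "grip": 0.7},
  {"x": 0, "y": 0.2, "z": 0, "ax": 0, "ay": 0, "az": 0, "grip": 0.55},
  {"x": 0, "y": 0.2, "z": 0, "ax": 0, "ay": 0, "az": 0, "grip": 0.45},
  {"x": 0, "y": 0.2, "z": 0, "ax": 0, "ay": 0, "az": 0, "grip": 0.45},
  {"x": 0, "y": -2, "z": 0, "ax": 0, "ay": 0, "az": 0, "grip": 0.45},
  {"x": 0, "y": -6, "z": 0, "ax": 0, "ay": 0, "az": 0, "grip": 0.45},
  {"x": 0, "y": -11, "z": 0, "ax": 0, "ay": 0, "az": 0, "grip": 0.45},
  {"x": 0, "y": -14, "z": 0, "ax": 0, "ay": 0, "az": 0, "grip": 0.45},
  {"x": 0, "y": -14, "z": -10, "ax": 0, "ay": 0, "az": 0, "grip": 0.45},
  {"x": 0, "y": -14, "z": -20, "ax": 0, "ay": 0, "az": 0, "grip": 0.45},
])

```text
time_s: 49.38
eef_pos: [0.6026, -0.2239, 0.2862]
eef_rot: [-0.706, 0.708, 0.021, -0.019]
wrist_force: [1.0, -0.5, -0.2]
opening: 0.55
```

Call:
apply_moves([
  {"x": 0, "y": 0, "z": -5, "ax": 0, "ay": 0, "az": 0, "grip": 0.45},
  {"x": 0, "y": 0, "z": -10, "ax": 0, "ay": 0, "az": 0, "grip": 0.45},
  {"x": 0, "y": 0, "z": -10, "ax": 0, "ay": 0, "az": 0, "grip": 0.45},
  {"x": 0, "y": 0, "z": -10, "ax": 0, "ay": 0, "az": 0, "grip": 0.45},
])

```text
time_s: 49.88
eef_pos: [0.608, -0.3233, 0.2861]
eef_rot: [-0.706, 0.708, 0.021, -0.019]
wrist_force: [0.5, -0.3, 0.9]
opening: 0.549
```

Run:
```python
from h import *
st()
im=vision.camera("top");a=cv2.resize(im[105:235,255:385,::-1],None,fx=4.2,fy=4.2,interpolation=2);cv2.imwrite("pics/t36.png",a)
sc=vision.camera("scene");b=cv2.resize(sc[195:255,295:345,::-1],None,fx=10,fy=10,interpolation=2)
a=cv2.resize(im[135:195,340:385,::-1],None,fx=10,fy=10,interpolation=2)
b=cv2.resize(sc[185:245,290:340,::-1],None,fx=10,fy=10,interpolation=2)
c=slot(-.045,-.148);t=np.linspace(0,6.28,40)
for n,img,o in(("top",a,(340,135)),("scene",b,(290,185))):
    for z,r in((.146,.0115),(.108,.013),(.102,.013)):
        X=np.stack([c[0]+r*np.cos(t),c[1]+r*np.sin(t),0*t+z],1)
        uv=(proj(n,X)-o+.5)*10;cv2.polylines(img,[uv.round().astype(int).reshape(-1,1,2)],True,(0,0,255) if z>.12 else (0,255,0),1)
cv2.imwrite("pics/pin36.png",np.hstack([a,b]));cv2.imwrite("pics/s36.png",cv2.resize(sc[110:320,190:440,::-1],None,fx=3,fy=2.8,interpolation=2))
```

```text
p [ 0.608  -0.3233  0.2861] op 0.549 Ft [ 0.5 -0.9 -0.3] Tt [-0.02 -0.    0.01] q [-0.66  0.41  1.26 -0.    1.47 -0.72] t 49.875
```

View pics/pin36.png

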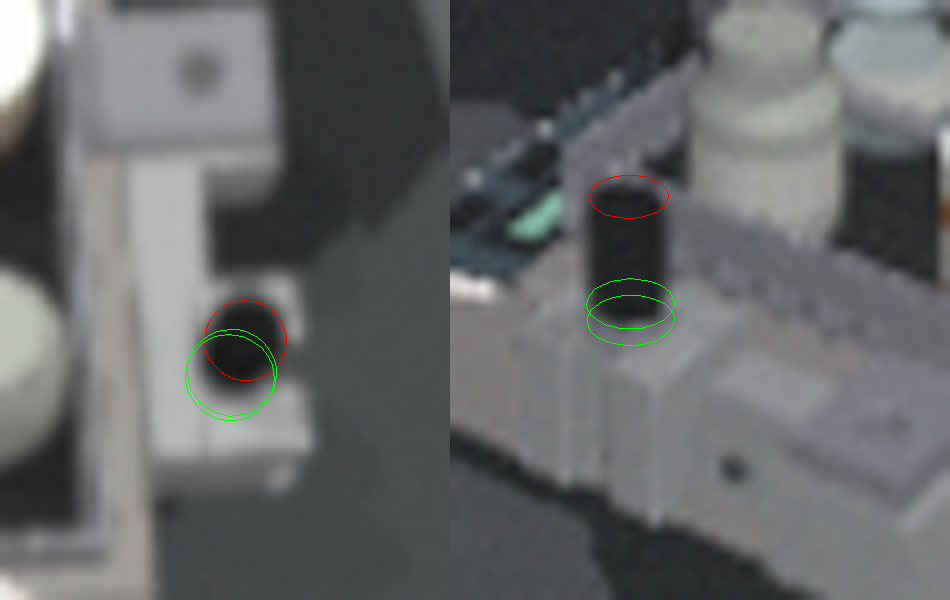

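View pics/t36.png

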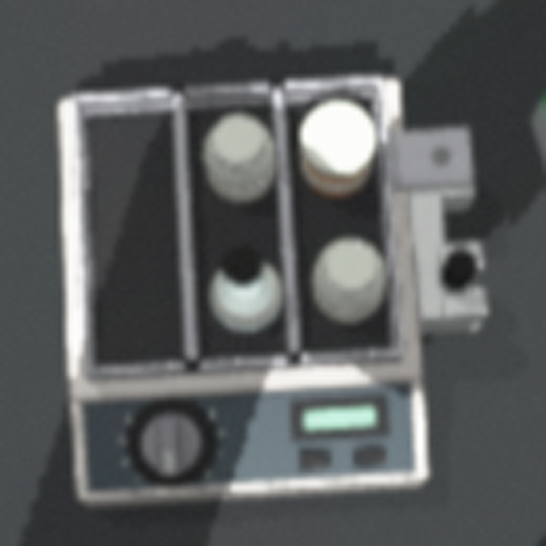

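View pics/s36.png

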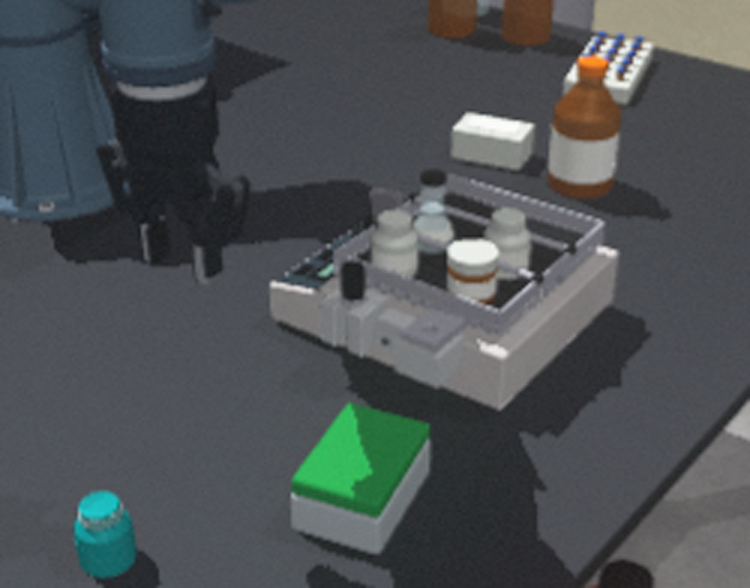

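The pin stands upright in the slot, matching the seated-pin overlay in the scene view and within 1 px from above. All samples are upright, the dial is unchanged, and the leave-alone items are in place. Hand in.

```bash
python3 -c "
from bench import ticket
print(ticket.hand_in())"
```

```text
the job is handed in; nothing more can be done
None
```

I completed the whole job and handed it in at about 50 s. `hand_in()` reports no verdict, so the result rests on my own checks.

**What I did**
- **Dial:** I turned it anticlockwise about 3.1 rad, until the torque jumped to 3.7 N m at the stop.
- **Samples:** The four present were the jar, two white bottles and the flask. I stood them in the right and middle lanes and left the turquoise look-alike alone.
- **Lock pin:** I then drew it and parked it in the notch, moving it 90 mm forward from the bore.

**Last checks**
- **Samples:** Both camera views show all four upright inside the rim.
- **Lock pin:** It is upright in the slot, with its collar on the block. The overlay fits exactly in the scene view and within about 1 px (2–3 mm) in the top view, the same offset it had while seated in the bore.
- **Dial:** The bar is within about 0.04 rad of the shaker's x axis. That this is zero comes from feeling the stop; I had no direct reading.
- **Leave-alone items:** In the last pictures the solvent bottle, tip box and wipe box show no movement.

**What went otherwise:** One move call was refused because its rows lacked some keys, and nothing moved. I re-gripped the first bottle and the flask slightly lower, because the first grips sat too high.

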